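Oil the roaster, load the garlic and click the dial to match

ROBOT

A 7-joint arm with a two-finger parallel gripper is mounted at the origin on a cart in front of the work surface, level with it; the furniture and walls round the work are solid. World frame = base frame: x ahead of the robot, y to its left, z up, the work surface at z = 0. Lengths are in m, angles in rad, forces in N, time in s.
With the tool pointing down it reaches from about 0.4 to 0.85 m from the base axis. Payload 10.4 kg.
Tool frame: the origin (TCP) lies at the very end of the fingers, on their centre line; the grasp point (between the pads) lies 19 mm behind it (manip.grip_point_offset is the distance from the TCP to the grasp point, in m); z points along the fingers, y is the line along which they close (so a half turn about z gives the same grasp; the last joint's range is limited). The gripper opens to 85 mm and grips with 20 to 120 N. Pads are 22 mm wide; open, the fingers measure 114 mm over their backs; the gripper's body (76 mm by 85 mm) begins 54 mm behind the grasp point. The pads swing forward as they close: fully open they stand 13 mm farther back than shut.
Start: joints at [1.304, 0.332, -0.065, 1.46, 0.022, 1.35, -0.088], TCP at [0.151, -0.607, 0.231] pointing down, gripper open.
Joint ranges: [-2.6, 2.6], [-0.5, 2.12], [-1.47, 1.34], [0.16, 2.42], [-1.27, 4.41], [0.06, 2.06], [-2.6, 2.6]. Speed limits (rad/s): [2.22, 2.22, 2.79, 2.79, 3.14, 3.14, 3.14].

INTERFACE

Orientations are given as a unit quaternion [x, y, z, w].
In Python, from workcell import manip gives the robot as it stands. The module is installed in compiled form; this text tells all that it offers.
- The arm moves only by the shell command python3 -m inch 'ROWS' [OPENING] [FORCE]. ROWS is JSON, a list of rows, each a list of 2 entries, a list of its own where there are three numbers: the shift along the tool's x, y, z each as a share of 0.08 m, from -1 to 1, then the turn, a rotation vector about the tool's x, y, z each as a share of 45 degrees, from -1 to 1. A call has exactly 10 rows; each row is the pose to reach, as a shift and turn from the pose commanded when the call began, along the tool's axes at that moment; what a row does not reach only later rows make up. A row lasts 1/10 s, in which the tool goes at most 50 mm and 8.59 degrees, less where a joint would pass 70% of its speed; a pose out of reach is approached as far as the arm can. A call with a number of a shift or a turn outside -1 to 1 is refused whole. A call with a gripper value outside its range is refused whole. OPENING is the opening, from 0 (shut) to 1 (fully open), set as the call begins (- or left out, the last holds). The fingers move at their own pace and stop on an object; FORCE is the grip in N (left out, the last holds). Time passes only in rows, so rows that repeat a pose let the fingers close, or fill a call up. It gives the time, the measured TCP pose, the force, the opening and the grip force at its end, in the units of the state.
- manip.get_obs(): the state, without advancing time (a new reading comes with each control period).
- manip.camera(name): name is "side" or "top"; returns the picture (400x640x3 uint8, red, green, blue); there is no depth.
- manip.camera_params(name): a dict with "fov_y" (degrees; the focal length in pixels is half the picture's height over the tangent of half this angle, whatever the lens; pixels are square), "cx", "cy" (the principal point, pixels), "camera_from_world" (4x4, takes a point from world to camera coordinates). Camera axes: x right, y up, looking along -z (the intrinsics and any distortion apply to the point x, -y, -z); pixel columns grow to the right and rows downward; lengths in m; the calibration is good to about 2 mm. A picture is of the moment at which its call begins. camera_params takes no time and is no camera call.
- manip.hand_in(): hands the job in; it is judged then, once.
The state is a dict: "clock": time; "joint_pos": joint angles; "joint_velocities": joint speeds; "tau": joint torques, N m; "position": TCP position; "ee_rot": TCP orientation; "ft_force": force on the tool from outside, world axes, zero at the start; "torque": the same for the moment, N m; "grip_width": opening from 0.0 (shut) to 1.0 (fully open); "grasp_force": force on a finger pad.
Only numpy, scipy, OpenCV 4.12 (cv2) and the standard library are available. Lean on these libraries where they do the work, as an engineer would, in place of code of your own. Each camera call takes 0.05 s, during which the arm holds its last target. There are 200 camera calls.

TASK

Get the garlic roasting: dip the bristles of the upright blue-handled brush well down into the blue oil cup, then press them lightly on the floor of the still empty roaster dish to oil it, and later stand the brush upright on its white saucer again. When the dish is oiled, put every garlic bulb from the worktop side by side on the floor of the dish, and only then turn the dial clockwise from off by one click for each bulb in the dish. Leave the lemon, onion, tin and salt mill where they are.

Things in the scene. Friction and masses are not known exactly. Their poses are not given: they have to be found in the camera images.
- roaster: electric roaster, fixed, 184 x 342 mm and 60 mm high, low and dark. Origin under its middle at worktop height; x points away from the robot and y to the left (turned by up to 0.12 rad). On its left (+y) part an open terracotta dish, on its right (-y) part a black console with a steel plate, top at z = 61 mm, carrying the dial. Above and behind the work a wall shelf runs along y, its front edge at x = 0.59 m, 570 mm above the worktop: keep the arm clear of it
- dish_in (a point): middle of the dish's inner floor, 35 mm above the worktop; axes as the roaster's. The dish is 160 mm (x) by 220 mm (y) inside with straight walls 5 mm thick that stand 25 mm above this floor (rim 60 mm above the worktop)
- dial (a joint): rotary dial of the roaster, vertical axis, in rad; 0 = off (white pointer at the red dot, to the roaster's +y), grows clockwise seen from above, end stops at -0.04 and 3.18. It clicks into a detent every 0.5236 rad (30 degrees): click 1 = 0.524, 2 = 1.047, 3 = 1.571, up to click 6 = 3.142, each with a short dark bar on the plate. Between detents it pulls to the nearest one with up to about 0.07 N m when let go. Always starts at off
- dial_grip (a point): point on the dial's axis at the height to grip, 91 mm above the worktop. The dial's grip is an upright fin 13 mm thick, 44 mm long and 30 mm high (69 to 98 mm above the worktop) on a round skirt of 48 mm diameter whose top is 69 mm above the worktop. The point turns with the dial: its y axis runs along the fin towards the pointer, its x axis across the fin; z up
- oil_cup: small blue ceramic cup, fixed and empty, 45 mm high, rim 84 mm in diameter, walls 4 mm, narrower towards the bottom (about 60 mm inside). Origin under its middle; inner floor about 5 mm up
- oil_cup_in (a point): middle of the oil cup's inner floor
- saucer: white saucer, fixed, 92 mm in diameter, rim 8 mm high; origin under its middle
- saucer_top (a point): middle of the saucer's flat floor, 5 mm above the worktop, flat over a radius of about 35 mm; the brush stands here at the start
- brush: short round pastry brush, 108 mm high, 90 g, loose; stands by itself on its bristles. Origin at the middle of the bristles' flat end, z up along the handle. Straw-coloured stiff bristles 35 mm in diameter up to 32 mm, copper ferrule 31 mm in diameter up to 44 mm, blue round handle 21 to 25 mm in diameter from 44 to 108 mm (straight, 25 mm, from 75 to 100 mm: grip there)
- bulb_1: garlic bulb, white, loose, about 60 mm in diameter and 59 mm high with a thin stem end on top, 41 g; origin at the middle of its underside, z up; widest about 24 mm up. Always present; 2 to 4 bulbs are there in all
- bulb_2: garlic bulb, white, loose, about 61 mm in diameter and 58 mm high with a thin stem end on top, 41 g; origin at the middle of its underside, z up; widest about 24 mm up. May be absent; 2 to 4 bulbs are there in all
- bulb_3: garlic bulb, white, loose, about 54 mm in diameter and 55 mm high with a thin stem end on top, 33 g; origin at the middle of its underside, z up; widest about 22 mm up. May be absent; 2 to 4 bulbs are there in all
- bulb_4: garlic bulb, white, loose, about 60 mm in diameter and 59 mm high with a thin stem end on top, 41 g; origin at the middle of its underside, z up; widest about 24 mm up. May be absent; 2 to 4 bulbs are there in all
- lemon: lemon, 78 mm long, loose bystander near the back; origin under its middle
- onion: red onion, 78 mm in diameter, loose bystander near the back; origin under its middle
- tin: short tin, 75 mm in diameter, 58 mm high, loose bystander near the back; origin under its middle
- salt_mill: small salt mill, 44 mm in diameter, 90 mm high, loose bystander near the back; origin under its middle
Mind the look-alikes: they are no part of the job. What is shaped like the bulb_4 but green, purple or turquoise is not meant.

How it is judged:
On the way, in this order (a step that is already met when the one before it is completed fails the run):
1. the brush's bristles are dipped into the oil cup (end of the bristles within 25 mm of the cup's inner floor) (horizontal distance between brush and oil_cup_in below 0.03 m and z of brush in the frame of oil_cup_in below 0.025 m), for 0.1 s.
2. the bristles then touch the floor of the dish (within 10 mm) while no bulb is in it (x of brush in the frame of dish_in between -0.08 and 0.08 m and y of brush in the frame of dish_in between -0.11 and 0.11 m and z of brush in the frame of dish_in below 0.01 m and horizontal distance between each of bulb_1, bulb_2, bulb_3, bulb_4 and dish_in above 0.115 m), for 0.1 s.
3. every bulb is in the dish, on its floor (x of bulb_1 in the frame of dish_in between -0.08 and 0.08 m and y of bulb_1 in the frame of dish_in between -0.11 and 0.11 m and z of each of bulb_1, bulb_2, bulb_3, bulb_4 in the frame of dish_in below 0.045 m and x of bulb_2 in the frame of dish_in between -0.08 and 0.08 m and y of bulb_2 in the frame of dish_in between -0.11 and 0.11 m and x of bulb_3 in the frame of dish_in between -0.08 and 0.08 m and y of bulb_3 in the frame of dish_in between -0.11 and 0.11 m and x of bulb_4 in the frame of dish_in between -0.08 and 0.08 m and y of bulb_4 in the frame of dish_in between -0.11 and 0.11 m), for 0.2 s.
4. then the dial rests on the click whose number is the number of bulbs (value of joint dial between 0.897198 and 2.2444 rad and ((height (world z) of bulb_2 below -9 m and value of joint dial above -9 rad) or (height (world z) of bulb_3 below -9 m and value of joint dial above -9 rad) or value of joint dial above 1.4208 rad) and ((height (world z) of bulb_2 below -9 m and value of joint dial above -9 rad) or (height (world z) of bulb_4 below -9 m and value of joint dial above -9 rad) or value of joint dial above 1.4208 rad) and ((height (world z) of bulb_3 below -9 m and value of joint dial above -9 rad) or (height (world z) of bulb_4 below -9 m and value of joint dial above -9 rad) or value of joint dial above 1.4208 rad) and ((height (world z) of bulb_2 below -9 m and value of joint dial above -9 rad) or (height (world z) of bulb_3 below -9 m and value of joint dial above -9 rad) or (height (world z) of bulb_4 below -9 m and value of joint dial above -9 rad) or value of joint dial above 1.9444 rad) and (height (world z) of any of bulb_2, bulb_3 above -9 m or value of joint dial below 1.1972 rad) and (height (world z) of any of bulb_2, bulb_4 above -9 m or value of joint dial below 1.1972 rad) and (height (world z) of any of bulb_3, bulb_4 above -9 m or value of joint dial below 1.1972 rad) and (height (world z) of bulb_2 above -9 m or value of joint dial below 1.7208 rad) and (height (world z) of bulb_3 above -9 m or value of joint dial below 1.7208 rad) and (height (world z) of bulb_4 above -9 m or value of joint dial below 1.7208 rad) and velocity of joint dial between -0.1 and 0.1 rad/s), for 0.3 s.
At the end, for the whole second after the job is handed in: every bulb present rests on the dish's floor (origin inside the walls, less than 45 mm up); the dial rests within 0.15 rad of the click equal to the number of bulbs; the brush stands upright (within 0.2 rad) on the saucer, within 35 mm of its middle; all at rest (all of step 3 and all of step 4 and horizontal distance between brush and saucer_top below 0.035 m and angle between brush's own z axis and vertical below 0.2 rad and z of brush in the frame of saucer_top below 0.01 m and linear speed of each of brush, bulb_1, bulb_2, bulb_3, bulb_4 below 0.03 m/s); the robot touches nothing.
It fails at once if the lemon is moved more than 40 mm (distance of lemon from where it was at the start of the episode above 0.04 m).
It fails at once if the onion is moved more than 40 mm (distance of onion from where it was at the start of the episode above 0.04 m).
It fails at once if the tin is moved more than 40 mm (distance of tin from where it was at the start of the episode above 0.04 m).
It fails at once if the salt_mill is moved more than 40 mm (distance of salt_mill from where it was at the start of the episode above 0.04 m).
Of bulb_2, bulb_3, bulb_4 only 1 to 3 are there at a start; the rules pass over those that are not, and their reading is None.
At some moment in a run one of bulb_1, bulb_2, bulb_3, bulb_4 may be knocked a few centimetres aside while the robot is not near it.
It also fails if it takes over 210 s, if anything falls off the work surface, if the arm or the gripper's body presses on something with over 40 N, if the wrist force passes 120 N, or if a joint passes its speed limit or range.

## Working session

There is one attempt and no reset: what is moved stays moved. The work goes in short steps, Python scripts to look and compute and a shell command to move; the robot and the scene stay as the last step left them, time stands still between calls to the robot, and variables do not carry over. Pictures are saved under pics/ and viewed, at most 14 in all, crops included, and the job is handed in when it is done.

```bash
ls; mkdir -p pics; python3 - <<'E'
from workcell import manip
import cv2, numpy as np
for n in("top","side"):
    im=manip.camera(n); cv2.imwrite(f"pics/{n}0.png",im[:,:,::-1]); p=manip.camera_params(n); print(n,{k:(np.round(v,4).tolist() if k=='camera_from_world' else v) for k,v in p.items()})
print(manip.get_obs(), manip.grip_point_offset)
E
```

```text
pics
top {'fov_y': 42.368140716819156, 'cx': 320.6564578746063, 'cy': 201.11928390136848, 'camera_from_world': [[0.4048, -0.9144, 0.0046, -0.2708], [0.8437, 0.3755, 0.3837, -0.4737], [-0.3526, -0.1514, 0.9235, -1.5544], [0.0, 0.0, 0.0, 1.0]]}
side {'fov_y': 42.73617245112147, 'cx': 324.59345124393747, 'cy': 195.69433752219032, 'camera_from_world': [[-0.398, -0.9173, -0.0116, 0.1686], [0.3755, -0.1744, 0.9103, -0.2718], [-0.837, 0.3579, 0.4139, -1.1253], [0.0, 0.0, 0.0, 1.0]]}
{'clock': 0.1, 'joint_pos': array([ 1.30441307,  0.33276995, -0.06470071,  1.46088805,  0.02159554,
        1.34987261, -0.08851128]), 'joint_velocities': array([ 0.00231699,  0.00104917, -0.00028074, -0.00244302,  0.00013801,
       -0.0007248 , -0.00090617]), 'tau': array([ 1.28230338e-03, -6.26747203e+01,  4.93925647e-02, -3.92434001e+01,
        1.63773500e-02,  6.93977578e-03,  1.12602002e-04]), 'position': array([ 0.1507766 , -0.60619021,  0.230605  ]), 'ee_rot': array([ 9.92579714e-01,  1.21594098e-01, -1.01569563e-04, -6.13009775e-04]), 'ft_force': array([ 0.10182181, -0.32828198,  0.06174506]), 'torque': array([-0.04259756,  0.01284083,  0.01391448]), 'grasp_force': 0.0, 'grip_width': 0.9976248239833412} 0.0187
```

View pics/top0.png

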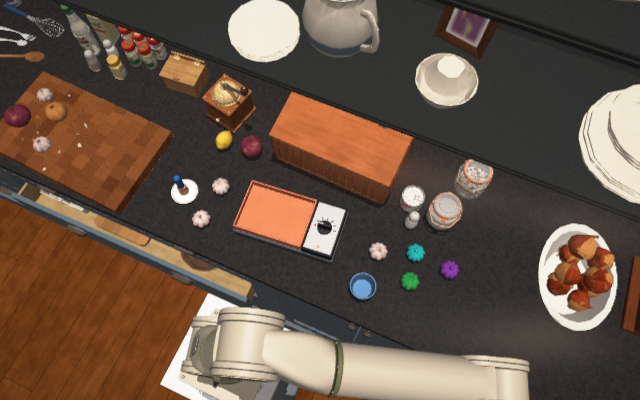

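View pics/side0.png

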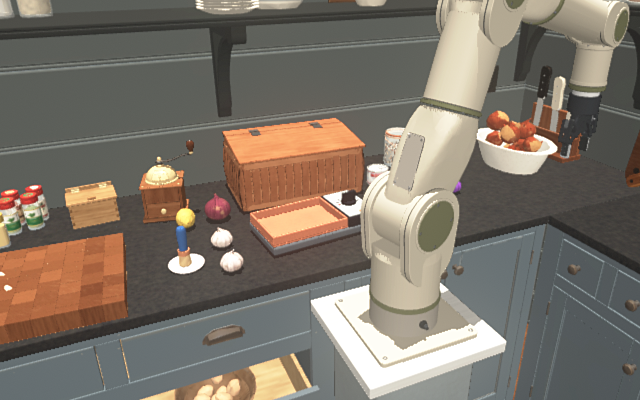

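Top view shows: white bulbs at (221,186), (201,218) and (378,251), brush on saucer (180,187), oil cup (362,286), roaster dish (277,213) and dial (325,225). Look-alikes are turquoise (416,252), green (410,281), purple (450,269), plus white garlic on the chopping board (45,95), (41,144), which looks like decor. The side view confirms the two left bulbs at (221,238) and (232,261), and the brush at (183,245).

```bash
cat > h.py <<'E'
import numpy as np, cv2
from workcell import manip
from scipy.spatial.transform import Rotation as R
def cam(n):
    p=manip.camera_params(n); f=200/np.tan(np.radians(p['fov_y']/2)); return f,p['cx'],p['cy'],np.array(p['camera_from_world'])
def ray(n,u,v):
    f,cx,cy,T=cam(n); d=np.array([(u-cx)/f,-(v-cy)/f,-1]); Rm=T[:3,:3]
    return -Rm.T@T[:3,3], Rm.T@d/np.linalg.norm(d)
def onz(n,u,v,z):
    o,d=ray(n,u,v); return o+d*(z-o[2])/d[2]
def proj(n,P):
    f,cx,cy,T=cam(n); c=T[:3,:3]@np.asarray(P)+T[:3,3]; return cx+f*c[0]/-c[2], cy-f*c[1]/-c[2]
def tri(a,b):
    A=[];B=[]
    for o,d in(ray('top',*a),ray('side',*b)):
        M=np.eye(3)-np.outer(d,d);A.append(M);B.append(M@o)
    return np.linalg.lstsq(np.vstack(A),np.hstack(B),rcond=None)[0]
def delta(P,yaw=None):
    """shift (in 0.08 m) and turn (in 45deg) to TCP target P, tool down with tool-y at world angle yaw"""
    o=manip.get_obs(); r=R.from_quat(o['ee_rot']); s=r.inv().apply(np.array(P)-o['position'])/.08
    y=r.as_matrix()[:,1]
    if yaw is None: yaw=np.arctan2(y[1],y[0])
    c=[]
    for k in(0,np.pi):
        yy=np.array([np.cos(yaw+k),np.sin(yaw+k),0]);z=np.array([0,0,-1.]);t=np.column_stack([np.cross(yy,z),yy,z])
        c.append((r.inv()*R.from_matrix(t)).as_rotvec()/np.radians(45))
    return np.round(s,3), [np.round(x,3) for x in c]
E
python3 - <<'E'
from h import *
for nm,a,b in[('bulbA',(221,186),(221,238)),('bulbB',(201,218),(232,261)),('brushtop',(177.5,178),(182,229))]: print(nm,np.round(tri(a,b),3))
for nm,u,v,z in[('bulbA',221,186,.03),('bulbB',201,218,.03),('bulbC',378,251,.03),('b1',45,95,.03),('b2',41,144,.03),('cup',362.5,286,.04),('sauc',185,191,.005),('turq',416,252,.03),('green',410,281,.03),('dial',325,225,.08),('lemon',223,140,.03),('onion',252,146,.03),('mill',413,219,.045)]: print(nm,np.round(onz('top',u,v,z),3))
im=cv2.imread('pics/top0.png')
c=cv2.resize(im[160:310,160:430],None,fx=2.9,fy=2.9,interpolation=cv2.INTER_CUBIC); cv2.imwrite('pics/topc.png',c)
s=cv2.imread('pics/side0.png'); cv2.imwrite('pics/sidec.png',cv2.resize(s[180:290,150:380],None,fx=3.4,fy=3.4,interpolation=cv2.INTER_CUBIC))
E
```

```text
bulbA [0.483 0.287 0.025]
bulbB [0.353 0.29  0.026]
brushtop [0.423 0.395 0.108]
bulbA [0.482 0.285 0.03 ]
bulbB [0.353 0.29  0.03 ]
bulbC [ 0.484 -0.283  0.03 ]
b1 [0.542 1.04  0.03 ]
b2 [0.369 0.933 0.03 ]
cup [ 0.356 -0.28   0.04 ]
sauc [0.423 0.397 0.005]
turq [ 0.53  -0.395  0.03 ]
green [ 0.434 -0.41   0.03 ]
dial [ 0.479 -0.099  0.08 ]
lemon [0.641 0.362 0.03 ]
onion [0.661 0.258 0.03 ]
mill [ 0.627 -0.347  0.045]
```

View pics/topc.png

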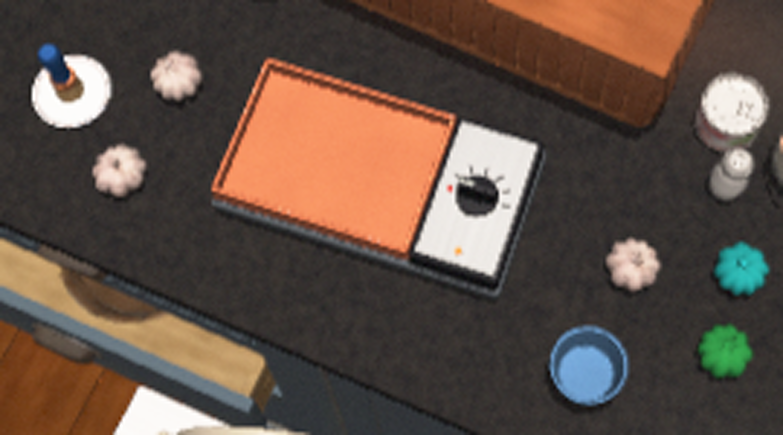

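View pics/sidec.png

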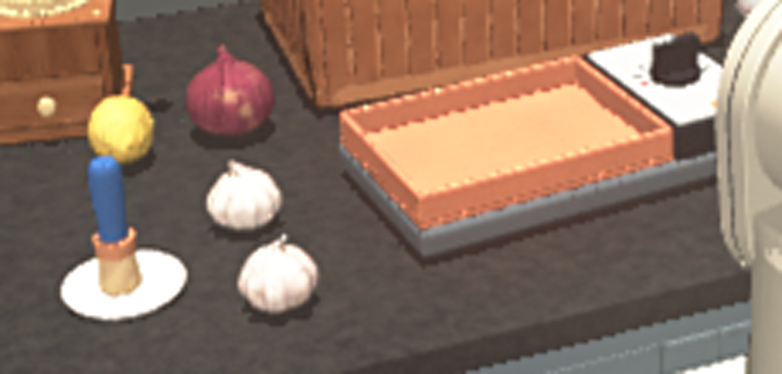

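Crops confirm it: three pale bulbs on the worktop, green and turquoise copies right of the cup, dial pointer at the red dot. Top-crop rim corners of the dish are about (267,60), (456,116), (413,256) and (213,192).

```bash
python3 - <<'E'
from h import *
im=cv2.imread('pics/top0.png'); hsv=cv2.cvtColor(im,cv2.COLOR_BGR2HSV)
# homography px->world at z
def H(z):
    s=np.float32([[200,150],[450,150],[450,320],[200,320]]); d=np.float32([onz('top',*p,z)[:2] for p in s]); return cv2.getPerspectiveTransform(s,d)
def blobs(m,x0,y0,x1,y1):
    k=np.zeros(m.shape,np.uint8);k[y0:y1,x0:x1]=m[y0:y1,x0:x1]
    c=max(cv2.findContours(k,cv2.RETR_EXTERNAL,cv2.CHAIN_APPROX_NONE)[0],key=cv2.contourArea);return c
def w(c,z): return cv2.perspectiveTransform(c.astype(np.float32),H(z))
ora=cv2.inRange(hsv,(2,100,90),(14,255,255)); c=blobs(ora,225,170,325,255); r=cv2.minAreaRect(w(c,.06)*1000); print('dish rim',r); print(cv2.boxPoints(r))
q=np.array([[267,60],[456,116],[413,256],[213,192]])/2.9+160
print('manual',[np.round(onz('top',*p,.06)[:2],3) for p in q])
blu=cv2.inRange(hsv,(98,90,60),(125,255,255)); c=blobs(blu,340,265,390,305); print('cup',cv2.minEnclosingCircle(w(c,.045)*1000))
wh=cv2.inRange(hsv,(0,0,150),(180,60,255))
c=blobs(wh,165,175,202,206); print('saucer',cv2.minEnclosingCircle(w(c,.008)*1000))
c=blobs(wh,300,195,350,260); r=cv2.minAreaRect(w(c,.061)*1000);print('plate',r)
for n,b in dict(A=(210,176,232,197),B=(190,208,212,230),C=(367,240,389,262)).items():
    c=blobs(cv2.inRange(hsv,(0,0,110),(180,110,255)),*b); print(n,cv2.minEnclosingCircle(w(c,.025)*1000))
c=blobs(blu,165,170,190,195); print('brush blue px',c[:,0].min(0),c[:,0].max(0),c[:,0].mean(0))
print(onz('top',325+0,225,.07), [onz('top',160+p[0]/2.9,160+p[1]/2.9,z) for p,z in [((477,196),.07),((451,188),.061)]])
E
```

```text
dish rim ((457.5534362792969, 69.24644470214844), (179.73037719726562, 232.9404754638672), 5.475329875946045)
[[356.98502  176.6106  ]
 [379.21152  -55.267063]
 [558.1218   -38.117706]
 [535.8954   193.75995 ]]
manual [array([0.531, 0.188]), array([ 0.555, -0.038]), array([ 0.386, -0.062]), array([0.363, 0.17 ])]
cup ((355.968994140625, -279.5345458984375), 42.67201232910156)
saucer ((421.62542724609375, 398.9225769042969), 46.31528854370117)
plate ((476.36114501953125, -96.89334106445312), (161.76463317871094, 89.8261947631836), 5.517163276672363)
A ((482.2844543457031, 290.76824951171875), 30.069091796875)
B ((352.98199462890625, 294.4226989746094), 30.27674102783203)
C ((487.04705810546875, -281.938232421875), 29.320919036865234)
brush blue px [173 175] [183 187] [178.2 181. ]
[ 0.48270228 -0.09722644  0.07      ] [array([ 0.47402863, -0.09923565,  0.07      ]), array([ 0.47391414, -0.06799666,  0.061     ])]
```

```bash

python3 -m inch '[[[0.1,-0.02,0],[0,0,-0.1]],[[0.2,-0.05,0],[0,0,-0.2]],[[0.3,-0.07,0],[0,0,-0.3]],[[0.4,-0.1,0],[0,0,-0.4]],[[0.5,-0.12,0],[0,0,-0.5]],[[0.6,-0.15,0],[0,0,-0.6]],[[0.7,-0.17,0],[0,0,-0.7]],[[0.8,-0.2,0],[0,0,-0.8]],[[0.9,-0.22,0],[0,0,-0.9]],[[1,-0.25,0],[0,0,-1]]]' 0.7
python3 -m inch '[[[0.1,0.09,0],[0,0,-0.07]],[[0.2,0.18,0],[0,0,-0.14]],[[0.3,0.27,0],[0,0,-0.21]],[[0.4,0.36,0],[0,0,-0.28]],[[0.5,0.45,0],[0,0,-0.35]],[[0.6,0.54,0],[0,0,-0.42]],[[0.7,0.63,0],[0,0,-0.49]],[[0.8,0.72,0],[0,0,-0.56]],[[0.9,0.81,0],[0,0,-0.63]],[[1,0.9,0],[0,0,-0.69]]]'
python3 -m inch '[[[0.1,0.08,0],[0,0,0]],[[0.2,0.16,0],[0,0,0]],[[0.3,0.24,0],[0,0,0]],[[0.4,0.32,0],[0,0,0]],[[0.5,0.4,0],[0,0,0]],[[0.6,0.48,0],[0,0,0]],[[0.7,0.56,0],[0,0,0]],[[0.8,0.64,0],[0,0,0]],[[0.9,0.72,0],[0,0,0]],[[1,0.8,0],[0,0,0]]]'
python3 -c "
from h import *
o=manip.get_obs();print(o['position'],o['joint_pos'],R.from_quat(o['ee_rot']).as_matrix().round(3))"
```

```text
clock: 1.1
position: [0.2239, -0.5675, 0.2309]
ee_rot: [0.87, 0.494, 0.0, -0.0]
ft_force: [-0.3, 0.2, -0.1]
grip_width: 0.701
grasp_force: 0.0
clock: 2.1
position: [0.3269, -0.5361, 0.2309]
ee_rot: [0.706, 0.708, 0.0, -0.0]
ft_force: [0.2, 0.0, 0.1]
grip_width: 0.703
grasp_force: 0.0
clock: 3.1
position: [0.3911, -0.4557, 0.2313]
ee_rot: [0.707, 0.707, -0.0, 0.0]
ft_force: [-0.9, 0.5, 0.8]
grip_width: 0.7
grasp_force: 0.0
[ 0.39113883 -0.45565765  0.23131513] [ 1.09584347  0.30435241 -0.3842389   1.51342777  0.1154895   1.34622383
  0.70218756] [[-0.  1.  0.]
 [ 1.  0. -0.]
 [-0.  0. -1.]]
```

```bash

python3 -m inch '[[[0.1,0.07,0],[0,0,0]],[[0.2,0.14,0],[0,0,0]],[[0.3,0.21,0],[0,0,0]],[[0.4,0.28,0],[0,0,0]],[[0.5,0.35,0],[0,0,0]],[[0.6,0.42,0],[0,0,0]],[[0.7,0.49,0],[0,0,0]],[[0.8,0.56,0],[0,0,0]],[[0.9,0.63,0],[0,0,0]],[[1,0.7,0],[0,0,0]]]' >/dev/null
python3 -m inch '[[[0.1,0,0],[0,0,0]],[[0.2,0,0],[0,0,0]],[[0.3,0,0],[0,0,0]],[[0.4,0,0],[0,0,0]],[[0.5,0,0],[0,0,0]],[[0.6,0,0],[0,0,0]],[[0.7,0,0],[0,0,0]],[[0.8,0,0],[0,0,0]],[[0.9,0,0],[0,0,0]],[[1,0,0],[0,0,0]]]' >/dev/null
python3 -m inch '[[[0.1,0,0],[0,0,0]],[[0.2,0,0],[0,0,0]],[[0.3,0,0],[0,0,0]],[[0.4,0,0],[0,0,0]],[[0.5,0,0],[0,0,0]],[[0.6,0,0],[0,0,0]],[[0.7,0,0],[0,0,0]],[[0.8,0,0],[0,0,0]],[[0.9,0,0],[0,0,0]],[[1,0,0],[0,0,0]]]' >/dev/null
python3 -m inch '[[[0.1,0,0],[0,0,0]],[[0.2,0,0],[0,0,0]],[[0.3,0,0],[0,0,0]],[[0.4,0,0],[0,0,0]],[[0.5,0,0],[0,0,0]],[[0.6,0,0],[0,0,0]],[[0.7,0,0],[0,0,0]],[[0.8,0,0],[0,0,0]],[[0.9,0,0],[0,0,0]],[[1,0,0],[0,0,0]]]' >/dev/null
python3 -m inch '[[[0.1,0,0],[0,0,0]],[[0.2,0,0],[0,0,0]],[[0.3,0,0],[0,0,0]],[[0.4,0,0],[0,0,0]],[[0.5,0,0],[0,0,0]],[[0.6,0,0],[0,0,0]],[[0.7,0,0],[0,0,0]],[[0.8,0,0],[0,0,0]],[[0.9,0,0],[0,0,0]],[[1,0,0],[0,0,0]]]'
python3 -m inch '[[[0.1,0,0],[0,0,0]],[[0.2,0,0],[0,0,0]],[[0.3,0,0],[0,0,0]],[[0.4,0,0],[0,0,0]],[[0.5,0,0],[0,0,0]],[[0.6,0,0],[0,0,0]],[[0.7,0,0],[0,0,0]],[[0.8,0,0],[0,0,0]],[[0.9,0,0],[0,0,0]],[[1,0,0],[0,0,0]]]' >/dev/null
python3 -m inch '[[[0.1,0,0],[0,0,0]],[[0.2,0,0],[0,0,0]],[[0.3,0,0],[0,0,0]],[[0.4,0,0],[0,0,0]],[[0.5,0,0],[0,0,0]],[[0.6,0,0],[0,0,0]],[[0.7,0,0],[0,0,0]],[[0.8,0,0],[0,0,0]],[[0.9,0,0],[0,0,0]],[[1,0,0],[0,0,0]]]' >/dev/null
python3 -m inch '[[[0.1,0,0],[0,0,0]],[[0.2,0,0],[0,0,0]],[[0.3,0,0],[0,0,0]],[[0.4,0,0],[0,0,0]],[[0.5,0,0],[0,0,0]],[[0.6,0,0],[0,0,0]],[[0.7,0,0],[0,0,0]],[[0.8,0,0],[0,0,0]],[[0.9,0,0],[0,0,0]],[[1,0,0],[0,0,0]]]'
python3 - <<'E'
from h import *
print(np.round(manip.get_obs()['joint_pos'],2))
for n in("top","side"): cv2.imwrite(f"pics/{n}1.png",manip.camera(n)[:,:,::-1])
E
```

```text
clock: 8.1
position: [0.4465, -0.0557, 0.2313]
ee_rot: [0.707, 0.707, -0.0, 0.0]
ft_force: [-0.3, -0.4, 0.3]
grip_width: 0.695
grasp_force: 0.0
clock: 11.1
position: [0.4464, 0.1843, 0.2313]
ee_rot: [0.707, 0.707, -0.0, 0.0]
ft_force: [0.4, -0.1, -0.7]
grip_width: 0.698
grasp_force: 0.0
[ 0.45  0.1  -0.97  1.78  0.08  1.31 -0.54]
```

View pics/top1.png

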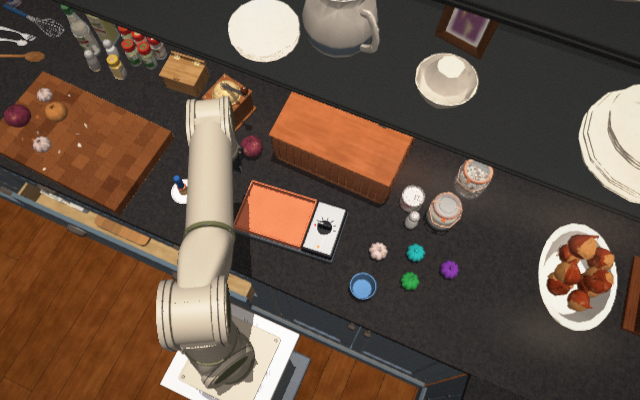

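Top view: the right side is clear, with the only white bulb there at (378,251). The arm now spans from the base to about (210,110). I'm checking the side view for shelf clearance.

View pics/side1.png

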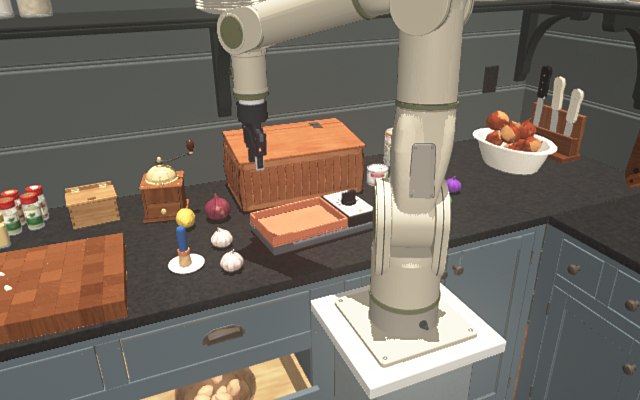

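Side view: the hand at (257,150) hangs clear of the shelf and the brush stands at (183,245). Going to the brush now.

```bash

python3 -m inch '[[[0.1,0,0],[0,0,0]],[[0.2,0,0],[0,0,0]],[[0.3,0,0],[0,0,0]],[[0.4,0,0],[0,0,0]],[[0.5,0,0],[0,0,0]],[[0.6,0,0],[0,0,0]],[[0.7,0,0],[0,0,0]],[[0.8,0,0],[0,0,0]],[[0.9,0,0],[0,0,0]],[[1,0,0],[0,0,0]]]' >/dev/null
python3 -m inch '[[[0.1,0,0],[0,0,0]],[[0.2,0,0],[0,0,0]],[[0.3,0,0],[0,0,0]],[[0.4,0,0],[0,0,0]],[[0.5,0,0],[0,0,0]],[[0.6,0,0],[0,0,0]],[[0.7,0,0],[0,0,0]],[[0.8,0,0],[0,0,0]],[[0.9,0,0],[0,0,0]],[[1,0,0],[0,0,0]]]' >/dev/null
python3 -m inch '[[[0.07,-0.03,0],[0,0,0]],[[0.14,-0.06,0.1],[0,0,0]],[[0.21,-0.09,0.2],[0,0,0]],[[0.28,-0.12,0.3],[0,0,0]],[[0.35,-0.15,0.4],[0,0,0]],[[0.42,-0.18,0.5],[0,0,0]],[[0.5,-0.21,0.6],[0,0,0]],[[0.58,-0.25,0.7],[0,0,0]],[[0.66,-0.29,0.8],[0,0,0]],[[0.66,-0.29,0.9],[0,0,0]]]'
python3 - <<'E'
from h import *
print(np.round(manip.get_obs()['joint_pos'],2),delta([.4225,.397,.072],0))
im=manip.camera('side')[:,:,::-1]; im2=manip.camera('top')[:,:,::-1]
cv2.imwrite("pics/brush.png",np.hstack([cv2.resize(im[120:290,120:270],None,fx=2.6,fy=2.6),cv2.resize(im2[130:300,100:250],None,fx=2.6,fy=2.6)]))
hs=cv2.cvtColor(im,cv2.COLOR_BGR2HSV); m=cv2.inRange(hs,(105,130,60),(125,255,255))[200:280,160:205]; print(np.argwhere(m)[:,::-1].min(0)+[160,200],np.argwhere(m)[:,::-1].max(0)+[160,200], proj('side',(.4225,.397,.1)),proj('side',(.4225,.397,.06)))
E
```

```text
clock: 14.2
position: [0.4221, 0.3976, 0.1586]
ee_rot: [0.706, 0.708, 0.0, -0.0]
ft_force: [-0.6, -1.0, 0.3]
grip_width: 0.702
grasp_force: 0.0
[-0.07  0.45 -0.97  1.64  0.39  1.26 -1.11] (array([-0.009,  0.005,  1.083]), [array([-0.   , -0.001,  0.003]), array([ 1.000e-03, -1.000e-03, -3.997e+00])])
[176 227] [186 250] (np.float64(180.60999419930695), np.float64(231.7672636772795)) (np.float64(182.6075636091203), np.float64(245.49811670361967))
```

View pics/brush.png

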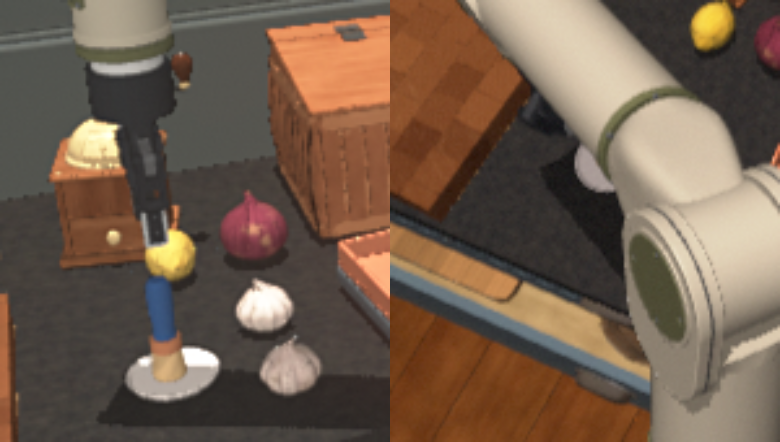

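Fingers sit right over the upright handle (side crop handle at about (160,310)); both bulbs are undisturbed. Grasping.

```bash

python3 -m inch '[[[0,0,0.1],[0,0,0]],[[0,0,0.2],[0,0,0]],[[0,0,0.3],[0,0,0]],[[0,0,0.4],[0,0,0]],[[0,0,0.5],[0,0,0]],[[0,0,0.6],[0,0,0]],[[0,0,0.7],[0,0,0]],[[0,0,0.8],[0,0,0]],[[0,0,0.9],[0,0,0]],[[0,0,1],[0,0,0]]]'
python3 -m inch '[[[0,0,0.1],[0,0,0]],[[0,0,0.1],[0,0,0]],[[0,0,0.1],[0,0,0]],[[0,0,0.1],[0,0,0]],[[0,0,0.1],[0,0,0]],[[0,0,0.1],[0,0,0]],[[0,0,0.1],[0,0,0]],[[0,0,0.1],[0,0,0]],[[0,0,0.1],[0,0,0]],[[0,0,0.1],[0,0,0]]]' 0 40
python3 -m inch '[[[0,0,-0.1],[0,0,0]],[[0,0,-0.2],[0,0,0]],[[0,0,-0.3],[0,0,0]],[[-0.1,0,-0.4],[0,0,0]],[[-0.2,0,-0.5],[0,0,0]],[[-0.3,0,-0.6],[0,0,0]],[[-0.4,0,-0.7],[0,0,0]],[[-0.5,0,-0.8],[0,0,0]],[[-0.6,0,-0.9],[0,0,0]],[[-0.7,0,-1],[0,0,0]]]'
python3 - <<'E'
from h import *
im=manip.camera('side')[:,:,::-1]
cv2.imwrite("pics/lift.png",cv2.resize(im[100:290,120:320],None,fx=3,fy=3))
E
```

```text
clock: 15.3
position: [0.4231, 0.3965, 0.0786]
ee_rot: [0.707, 0.707, -0.0, 0.0]
ft_force: [-0.7, -0.3, 0.1]
grip_width: 0.704
grasp_force: 0.0
clock: 16.3
position: [0.4231, 0.3964, 0.0713]
ee_rot: [0.707, 0.707, -0.0, 0.0]
ft_force: [1.1, -1.0, -1.1]
grip_width: 0.281
grasp_force: 39.2
clock: 17.3
position: [0.4232, 0.3397, 0.152]
ee_rot: [0.707, 0.707, 0.0, 0.0]
ft_force: [-0.3, -0.3, -0.6]
grip_width: 0.28
grasp_force: 39.2
```

View pics/lift.png

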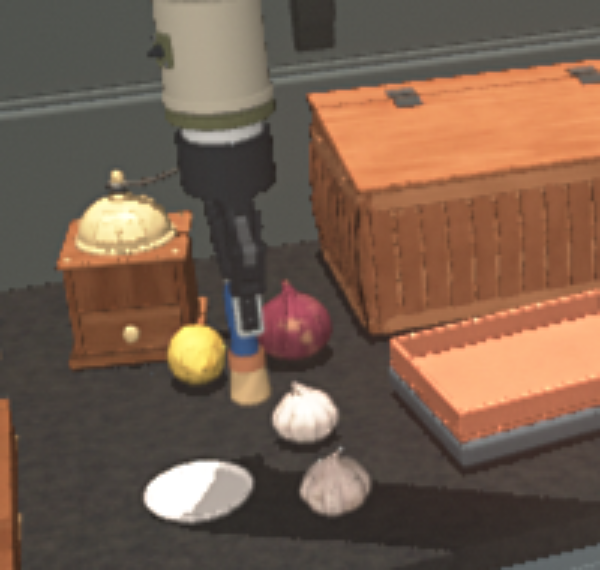

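```bash

python3 -m inch '[[[-0.1,0,-0.06],[0,0,0]],[[-0.2,0,-0.12],[0,0,0]],[[-0.3,0,-0.18],[0,0,0]],[[-0.4,0,-0.24],[0,0,0]],[[-0.5,0,-0.3],[0,0,0]],[[-0.6,0,-0.36],[0,0,0]],[[-0.7,0,-0.42],[0,0,0]],[[-0.8,0,-0.48],[0,0,0]],[[-0.9,0,-0.54],[0,0,0]],[[-1,0,-0.6],[0,0,0]]]' > /dev/null
python3 -m inch '[[[-0.1,0,0],[0,0,0]],[[-0.2,0,0],[0,0,0]],[[-0.3,0,0],[0,0,0]],[[-0.4,0,0],[0,0,0]],[[-0.5,0,0],[0,0,0]],[[-0.6,0,0],[0,0,0]],[[-0.7,0,0],[0,0,0]],[[-0.8,0,0],[0,0,0]],[[-0.9,0,0],[0,0,0]],[[-1,0,0],[0,0,0]]]' > /dev/null
python3 -m inch '[[[-0.1,0,0],[0,0,0]],[[-0.2,0,0],[0,0,0]],[[-0.3,0,0],[0,0,0]],[[-0.4,0,0],[0,0,0]],[[-0.5,0,0],[0,0,0]],[[-0.6,0,0],[0,0,0]],[[-0.7,0,0],[0,0,0]],[[-0.8,0,0],[0,0,0]],[[-0.9,0,0],[0,0,0]],[[-1,0,0],[0,0,0]]]' > /dev/null
python3 -m inch '[[[-0.1,0,0],[0,0,0]],[[-0.2,0,0],[0,0,0]],[[-0.3,0,0],[0,0,0]],[[-0.4,0,0],[0,0,0]],[[-0.5,0,0],[0,0,0]],[[-0.6,0,0],[0,0,0]],[[-0.7,0,0],[0,0,0]],[[-0.8,0,0],[0,0,0]],[[-0.9,0,0],[0,0,0]],[[-1,0,0],[0,0,0]]]'
python3 -m inch '[[[-0.1,0,0],[0,0,0]],[[-0.2,0,0],[0,0,0]],[[-0.3,0,0],[0,0,0]],[[-0.4,0,0],[0,0,0]],[[-0.5,0,0],[0,0,0]],[[-0.6,0,0],[0,0,0]],[[-0.7,0,0],[0,0,0]],[[-0.8,0,0],[0,0,0]],[[-0.9,0,0],[0,0,0]],[[-1,0,0],[0,0,0]]]' > /dev/null
python3 -m inch '[[[-0.1,-0.02,0],[0,0,0]],[[-0.2,-0.04,0],[0,0,0]],[[-0.3,-0.06,0],[0,0,0]],[[-0.4,-0.08,0],[0,0,0]],[[-0.5,-0.1,0],[0,0,0]],[[-0.6,-0.12,0],[0,0,0]],[[-0.7,-0.14,0],[0,0,0]],[[-0.8,-0.16,0],[0,0,0]],[[-0.9,-0.18,0],[0,0,0]],[[-1,-0.2,0],[0,0,0]]]' > /dev/null
python3 -m inch '[[[-0.1,-0.04,0],[0,0,0]],[[-0.2,-0.08,0],[0,0,0]],[[-0.3,-0.12,0],[0,0,0]],[[-0.4,-0.16,0],[0,0,0]],[[-0.5,-0.2,0],[0,0,0]],[[-0.6,-0.24,0],[0,0,0]],[[-0.7,-0.28,0],[0,0,0]],[[-0.8,-0.32,0],[0,0,0]],[[-0.9,-0.36,0],[0,0,0]],[[-1,-0.4,0],[0,0,0]]]' > /dev/null
python3 -m inch '[[[-0.1,-0.03,0.03],[0,0,0]],[[-0.2,-0.06,0.06],[0,0,0]],[[-0.3,-0.1,0.1],[0,0,0]],[[-0.4,-0.13,0.15],[0,0,0]],[[-0.5,-0.16,0.2],[0,0,0]],[[-0.6,-0.2,0.25],[0,0,0]],[[-0.7,-0.22,0.3],[0,0,0]],[[-0.75,-0.24,0.3],[0,0,0]],[[-0.75,-0.24,0.3],[0,0,0]],[[-0.75,-0.24,0.3],[0,0,0]]]'
python3 -c "
from h import *
print(np.round(manip.get_obs()['joint_pos'],2),delta([.356,-.28,.08],0))"
```

```text
clock: 21.35
position: [0.4233, 0.0198, 0.1993]
ee_rot: [0.707, 0.707, 0.0, 0.0]
ft_force: [0.9, -0.4, -0.8]
grip_width: 0.278
grasp_force: 39.2
clock: 25.35
position: [0.3564, -0.2794, 0.1755]
ee_rot: [0.707, 0.707, 0.0, 0.0]
ft_force: [0.7, 0.0, -1.1]
grip_width: 0.282
grasp_force: 39.3
[ 0.99  0.02 -0.42  1.95  0.01  1.18  0.56] (array([-0.007, -0.005,  1.193]), [array([0.   , 0.   , 0.001]), array([-0.000e+00,  1.000e-03, -3.999e+00])])
```

```bash

python3 -m inch '[[[0,0,0.1],[0,0,0]],[[0,0,0.2],[0,0,0]],[[0,0,0.3],[0,0,0]],[[0,0,0.4],[0,0,0]],[[0,0,0.5],[0,0,0]],[[0,0,0.6],[0,0,0]],[[0,0,0.7],[0,0,0]],[[0,0,0.8],[0,0,0]],[[0,0,0.9],[0,0,0]],[[0,0,1],[0,0,0]]]'
python3 -m inch '[[[0,0,0.05],[0,0,0]],[[0,0,0.1],[0,0,0]],[[0,0,0.15],[0,0,0]],[[0,0,0.19],[0,0,0]],[[0,0,0.19],[0,0,0]],[[0,0,0.19],[0,0,0]],[[0,0,0.19],[0,0,0]],[[0,0,0.19],[0,0,0]],[[0,0,0.19],[0,0,0]],[[0,0,0.19],[0,0,0]]]'
python3 -m inch '[[[0,0,-0.1],[0,0,0]],[[0,0,-0.2],[0,0,0]],[[0,0,-0.3],[0,0,0]],[[0,0,-0.4],[0,0,0]],[[0,0,-0.5],[0,0,0]],[[0,0,-0.6],[0,0,0]],[[0,0,-0.7],[0,0,0]],[[0,0,-0.8],[0,0,0]],[[0,0,-0.9],[0,0,0]],[[0,0,-1],[0,0,0]]]'
python3 -m inch '[[[0.1,0.03,-0.05],[0,0,0]],[[0.2,0.06,-0.1],[0,0,0]],[[0.3,0.09,-0.15],[0,0,0]],[[0.4,0.12,-0.2],[0,0,0]],[[0.5,0.15,-0.25],[0,0,0]],[[0.6,0.18,-0.3],[0,0,0]],[[0.7,0.21,-0.35],[0,0,0]],[[0.8,0.24,-0.4],[0,0,0]],[[0.9,0.27,-0.45],[0,0,0]],[[1,0.3,-0.5],[0,0,0]]]' > /dev/null
python3 -m inch '[[[0.1,0.03,0],[0,0,0]],[[0.2,0.06,0],[0,0,0]],[[0.3,0.09,0],[0,0,0]],[[0.4,0.12,0],[0,0,0]],[[0.5,0.15,0],[0,0,0]],[[0.6,0.18,0],[0,0,0]],[[0.7,0.21,0],[0,0,0]],[[0.8,0.24,0],[0,0,0]],[[0.9,0.27,0],[0,0,0]],[[1,0.3,0],[0,0,0]]]' > /dev/null
python3 -m inch '[[[0.1,0.03,0],[0,0,0]],[[0.2,0.06,0],[0,0,0]],[[0.3,0.09,0],[0,0,0]],[[0.4,0.12,0],[0,0,0]],[[0.5,0.15,0],[0,0,0]],[[0.6,0.18,0],[0,0,0]],[[0.7,0.21,0],[0,0,0]],[[0.8,0.24,0],[0,0,0]],[[0.9,0.27,0],[0,0,0]],[[1,0.3,0],[0,0,0]]]' > /dev/null
python3 -m inch '[[[0.1,0.03,0],[0,0,0]],[[0.2,0.06,0],[0,0,0]],[[0.3,0.09,0],[0,0,0]],[[0.4,0.12,0],[0,0,0]],[[0.5,0.15,0],[0,0,0]],[[0.6,0.18,0],[0,0,0]],[[0.7,0.21,0],[0,0,0]],[[0.8,0.24,0],[0,0,0]],[[0.9,0.27,0],[0,0,0]],[[1,0.3,0],[0,0,0]]]'
python3 - <<'E'
from h import *
im=manip.camera('side')[:,:,::-1]; im2=manip.camera('top')[:,:,::-1]
cv2.imwrite("pics/side2.png",im);cv2.imwrite("pics/top2.png",im2)
cv2.imwrite("pics/overdish.png",np.hstack([cv2.resize(im[100:290,160:360],None,fx=2,fy=2),cv2.resize(im2[130:320,190:390],None,fx=2,fy=2)]))
print(delta([.461,.067,.102],0))
E
```

```text
clock: 26.35
position: [0.3562, -0.2796, 0.0947]
ee_rot: [0.707, 0.707, -0.0, 0.0]
ft_force: [0.6, 0.1, -0.1]
grip_width: 0.279
grasp_force: 39.3
clock: 27.35
position: [0.3562, -0.2796, 0.0802]
ee_rot: [0.707, 0.707, -0.0, 0.0]
ft_force: [-0.3, -0.1, -1.2]
grip_width: 0.278
grasp_force: 39.3
clock: 28.35
position: [0.3561, -0.2796, 0.1608]
ee_rot: [0.707, 0.707, -0.0, -0.0]
ft_force: [0.5, -0.9, -1.0]
grip_width: 0.278
grasp_force: 39.3
clock: 32.35
position: [0.4522, 0.0411, 0.2001]
ee_rot: [0.707, 0.707, -0.0, 0.0]
ft_force: [0.2, -0.6, -0.4]
grip_width: 0.279
grasp_force: 39.3
(array([0.314, 0.109, 1.227]), [array([ 0.   , -0.001,  0.002]), array([ 1.000e-03,  0.000e+00, -3.998e+00])])
```

View pics/overdish.png

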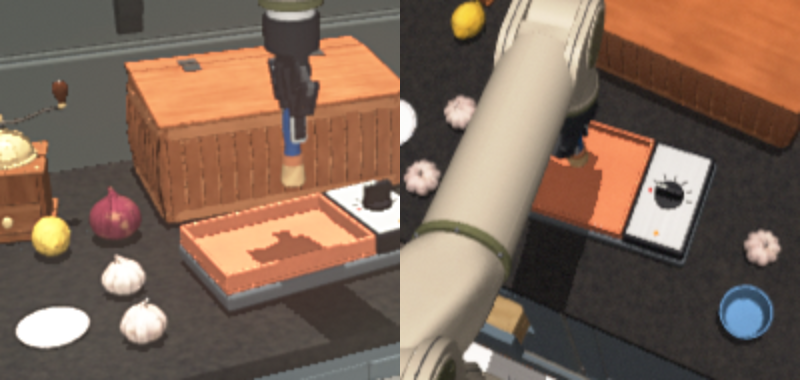

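The brush is upright over the dish (side crop (292,175)), and the dish is empty. Pressing.

```bash

python3 -m inch '[[[0.05,0.01,0.1],[0,0,0]],[[0.1,0.02,0.2],[0,0,0]],[[0.15,0.04,0.3],[0,0,0]],[[0.2,0.06,0.4],[0,0,0]],[[0.25,0.08,0.5],[0,0,0]],[[0.3,0.1,0.6],[0,0,0]],[[0.3,0.1,0.7],[0,0,0]],[[0.3,0.1,0.8],[0,0,0]],[[0.3,0.1,0.9],[0,0,0]],[[0.3,0.1,1],[0,0,0]]]'
python3 -m inch '[[[0,0,0.05],[0,0,0]],[[0,0,0.1],[0,0,0]],[[0,0,0.13],[0,0,0]],[[0,0,0.16],[0,0,0]],[[0,0,0.18],[0,0,0]],[[0,0,0.2],[0,0,0]],[[0,0,0.21],[0,0,0]],[[0,0,0.22],[0,0,0]],[[0,0,0.22],[0,0,0]],[[0,0,0.22],[0,0,0]]]'

```

```text
clock: 33.45
position: [0.46, 0.0642, 0.1194]
ee_rot: [0.707, 0.707, -0.0, 0.0]
ft_force: [-0.7, -0.3, -1.1]
grip_width: 0.28
grasp_force: 39.3
clock: 34.45
position: [0.4601, 0.0645, 0.1025]
ee_rot: [0.707, 0.707, 0.0, 0.0]
ft_force: [-0.1, -0.1, -0.9]
grip_width: 0.277
grasp_force: 39.3
```

```bash

python3 -m inch '[[[0,0,0.01],[0,0,0]],[[0,0,0.02],[0,0,0]],[[0,0,0.03],[0,0,0]],[[0,0,0.03],[0,0,0]],[[0,0,0.03],[0,0,0]],[[0,0,0.03],[0,0,0]],[[0,0,0.03],[0,0,0]],[[0,0,0.03],[0,0,0]],[[0,0,0.03],[0,0,0]],[[0,0,0.03],[0,0,0]]]'

```

```text
clock: 35.45
position: [0.4603, 0.0645, 0.1007]
ee_rot: [0.707, 0.707, 0.0, 0.0]
ft_force: [-2.0, 0.0, 7.8]
grip_width: 0.277
grasp_force: 40.1
```

```bash

python3 -m inch '[[[0,0,-0.1],[0,0,0]],[[0,0,-0.2],[0,0,0]],[[0,0,-0.3],[0,0,0]],[[0,0,-0.4],[0,0,0]],[[0,0,-0.5],[0,0,0]],[[0,0,-0.6],[0,0,0]],[[0,0,-0.7],[0,0,0]],[[0,0,-0.8],[0,0,0]],[[0.1,0,-0.8],[0,0,0]],[[0.2,0,-0.8],[0,0,0]]]' > /dev/null
python3 -m inch '[[[0.1,-0.01,0],[0,0,0]],[[0.2,-0.02,0],[0,0,0]],[[0.3,-0.03,0],[0,0,0]],[[0.4,-0.04,0],[0,0,0]],[[0.5,-0.06,0],[0,0,0]],[[0.6,-0.07,0],[0,0,0]],[[0.7,-0.08,0],[0,0,0]],[[0.8,-0.09,0],[0,0,0]],[[0.9,-0.1,0],[0,0,0]],[[1,-0.12,0],[0,0,0]]]' > /dev/null
python3 -m inch '[[[0.1,-0.01,0],[0,0,0]],[[0.2,-0.02,0],[0,0,0]],[[0.3,-0.03,0],[0,0,0]],[[0.4,-0.04,0],[0,0,0]],[[0.5,-0.06,0],[0,0,0]],[[0.6,-0.07,0],[0,0,0]],[[0.7,-0.08,0],[0,0,0]],[[0.8,-0.09,0],[0,0,0]],[[0.9,-0.1,0],[0,0,0]],[[1,-0.12,0],[0,0,0]]]'
python3 -m inch '[[[0.1,-0.01,0],[0,0,0]],[[0.2,-0.02,0],[0,0,0]],[[0.3,-0.03,0],[0,0,0]],[[0.4,-0.04,0],[0,0,0]],[[0.5,-0.06,0],[0,0,0]],[[0.6,-0.07,0],[0,0,0]],[[0.7,-0.08,0],[0,0,0]],[[0.8,-0.09,0],[0,0,0]],[[0.9,-0.1,0],[0,0,0]],[[1,-0.12,0],[0,0,0]]]'
python3 -m inch '[[[0.1,-0.01,0],[0,0,0]],[[0.2,-0.02,0],[0,0,0]],[[0.3,-0.03,0],[0,0,0]],[[0.4,-0.04,0],[0,0,0]],[[0.5,-0.06,0.1],[0,0,0]],[[0.6,-0.07,0.2],[0,0,0]],[[0.7,-0.08,0.3],[0,0,0]],[[0.8,-0.09,0.4],[0,0,0]],[[0.9,-0.1,0.5],[0,0,0]],[[0.97,-0.12,0.6],[0,0,0]]]'
python3 -c "
from h import *
print(delta([.423,.398,.072],0))"
```

```text
clock: 38.45
position: [0.4407, 0.2411, 0.1641]
ee_rot: [0.707, 0.707, -0.0, 0.0]
ft_force: [0.6, 0.2, -1.4]
grip_width: 0.278
grasp_force: 39.5
clock: 39.45
position: [0.4311, 0.3211, 0.1641]
ee_rot: [0.707, 0.707, -0.0, 0.0]
ft_force: [0.1, 0.7, -0.7]
grip_width: 0.278
grasp_force: 39.5
clock: 40.45
position: [0.4213, 0.3988, 0.1152]
ee_rot: [0.707, 0.707, -0.0, -0.0]
ft_force: [0.4, 0.9, -1.0]
grip_width: 0.278
grasp_force: 39.5
(array([-0.01 ,  0.021,  0.54 ]), [array([-0.   ,  0.   ,  0.001]), array([-0.000e+00, -1.000e-03, -3.999e+00])])
```

Lower until contact, then release slowly to a small opening.

```bash

python3 -m inch '[[[0,0.02,0.1],[0,0,0]],[[0,0.02,0.2],[0,0,0]],[[0,0.02,0.3],[0,0,0]],[[0,0.02,0.4],[0,0,0]],[[0,0.02,0.45],[0,0,0]],[[0,0.02,0.48],[0,0,0]],[[0,0.02,0.51],[0,0,0]],[[0,0.02,0.53],[0,0,0]],[[0,0.02,0.55],[0,0,0]],[[0,0.02,0.55],[0,0,0]]]'

```

```text
clock: 41.45
position: [0.4232, 0.398, 0.072]
ee_rot: [0.707, 0.707, -0.0, 0.0]
ft_force: [0.6, -0.4, -1.7]
grip_width: 0.279
grasp_force: 39.5
```

```bash

python3 -m inch '[[[0,0,0.01],[0,0,0]],[[0,0,0.02],[0,0,0]],[[0,0,0.02],[0,0,0]],[[0,0,0.02],[0,0,0]],[[0,0,0.02],[0,0,0]],[[0,0,0.02],[0,0,0]],[[0,0,0.02],[0,0,0]],[[0,0,0.02],[0,0,0]],[[0,0,0.02],[0,0,0]],[[0,0,0.02],[0,0,0]]]'
python3 -m inch '[[[0,0,0],[0,0,0]],[[0,0,0],[0,0,0]],[[0,0,0],[0,0,0]],[[0,0,0],[0,0,0]],[[0,0,0],[0,0,0]],[[0,0,0],[0,0,0]],[[0,0,0],[0,0,0]],[[0,0,0],[0,0,0]],[[0,0,0],[0,0,0]],[[0,0,0],[0,0,0]]]' 0.6
python3 -m inch '[[[0,0,-0.1],[0,0,0]],[[0,0,-0.2],[0,0,0]],[[0,0,-0.3],[0,0,0]],[[0,0,-0.4],[0,0,0]],[[0,0,-0.5],[0,0,0]],[[0,0,-0.6],[0,0,0]],[[0,0,-0.7],[0,0,0]],[[0,0,-0.8],[0,0,0]],[[0,0,-0.9],[0,0,0]],[[0,0,-1],[0,0,0]]]'
python3 - <<'E'
from h import *
im=manip.camera('side')[:,:,::-1]; cv2.imwrite("pics/side3.png",im)
cv2.imwrite("pics/placed.png",cv2.resize(im[130:290,140:300],None,fx=2.5,fy=2.5))
E
```

```text
clock: 42.45
position: [0.4233, 0.3982, 0.0707]
ee_rot: [0.707, 0.707, 0.0, 0.0]
ft_force: [-0.6, -0.7, 5.1]
grip_width: 0.278
grasp_force: 40.0
clock: 43.45
position: [0.4231, 0.398, 0.0705]
ee_rot: [0.707, 0.707, -0.0, 0.0]
ft_force: [-0.3, 0.8, 0.3]
grip_width: 0.604
grasp_force: 0.0
clock: 44.45
position: [0.4231, 0.398, 0.1511]
ee_rot: [0.707, 0.707, -0.0, 0.0]
ft_force: [-0.2, 0.7, 0.2]
grip_width: 0.598
grasp_force: 0.0
```

View pics/placed.png

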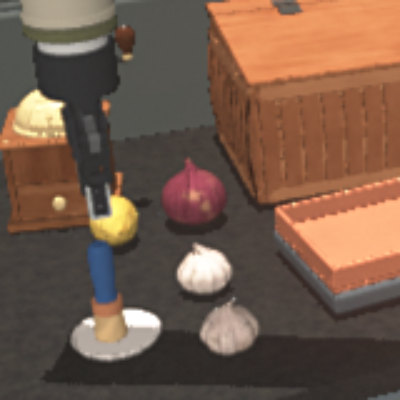

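Brush stands upright on the saucer and the bulbs are unmoved. Next is bulb A.

```bash
cat > b.py <<'E'
from h import *
import sys
def show(n='side'):
    im=manip.camera(n)[:,:,::-1]; hs=cv2.cvtColor(im,cv2.COLOR_BGR2HSV); m=cv2.inRange(hs,(0,0,95),(180,90,255))
    k,_,st,ce=cv2.connectedComponentsWithStats(m)
    for s,c in zip(st[1:],ce[1:]):
        if 120<s[4]<700 and 8<s[2]<32 and 8<s[3]<32: print(n,'blob',s.tolist(),c.round(1),onz(n,*c,.025)[:2].round(3))
    return im
E
python3 -m inch '[[[-0.1,0.05,0.02],[0,0,0]],[[-0.2,0.1,0.04],[0,0,0]],[[-0.3,0.16,0.06],[0,0,0]],[[-0.4,0.22,0.08],[0,0,0]],[[-0.5,0.28,0.1],[0,0,0]],[[-0.6,0.34,0.12],[0,0,0]],[[-0.7,0.4,0.14],[0,0,0]],[[-0.8,0.45,0.16],[0,0,0]],[[-0.9,0.5,0.18],[0,0,0]],[[-1,0.55,0.2],[0,0,0]]]' 1 > /dev/null
python3 -m inch '[[[-0.1,0.05,0.07],[0,0,0]],[[-0.2,0.1,0.14],[0,0,0]],[[-0.3,0.15,0.21],[0,0,0]],[[-0.37,0.2,0.28],[0,0,0]],[[-0.37,0.2,0.35],[0,0,0]],[[-0.37,0.2,0.42],[0,0,0]],[[-0.37,0.2,0.49],[0,0,0]],[[-0.37,0.2,0.56],[0,0,0]],[[-0.37,0.2,0.63],[0,0,0]],[[-0.37,0.2,0.7],[0,0,0]]]'
python3 - <<'E'
from b import *
im=show('side'); show('top'); print(delta([.483,.288,.008],0))
E
```

```text
clock: 46.5
position: [0.483, 0.2886, 0.078]
ee_rot: [0.707, 0.707, -0.0, 0.0]
ft_force: [0.3, 1.4, -0.4]
grip_width: 0.998
grasp_force: 0.0
side blob [0, 0, 14, 19, 230] [5.8 9. ] [10.597  1.91 ]
side blob [533, 96, 12, 30, 188] [538.2 110.9] [ 1.116 -1.475]
side blob [149, 165, 22, 15, 218] [158.9 172.5] [1.067 0.382]
side blob [211, 227, 22, 21, 322] [221.3 237.9] [0.485 0.286]
side blob [220, 249, 24, 23, 381] [231.2 261. ] [0.354 0.29 ]
top blob [101, 39, 17, 17, 168] [109.5  46.7] [0.825 0.949]
top blob [37, 88, 16, 14, 166] [44.  94.3] [0.545 1.049]
top blob [33, 136, 18, 16, 229] [ 41.3 143.8] [0.371 0.936]
top blob [466, 160, 25, 22, 399] [477.5 170.9] [ 0.891 -0.49 ]
top blob [171, 179, 27, 25, 445] [184.8 192. ] [0.414 0.387]
top blob [192, 210, 18, 18, 239] [200.4 218.1] [0.353 0.294]
top blob [362, 245, 19, 18, 245] [370.6 253.2] [ 0.469 -0.264]
top blob [577, 259, 12, 15, 122] [582.5 265.6] [ 0.705 -0.896]
(array([-0.003,  0.004,  0.871]), [array([-0.001,  0.001,  0.001]), array([-1.000e-03, -2.000e-03, -3.999e+00])])
```

Bulb C has been knocked to about (0.469,-0.264); A and B are in place. Gripping A.

```bash

python3 -m inch '[[[0,0,0.1],[0,0,0]],[[0,0,0.2],[0,0,0]],[[0,0,0.3],[0,0,0]],[[0,0,0.4],[0,0,0]],[[0,0,0.5],[0,0,0]],[[0,0,0.6],[0,0,0]],[[0,0,0.7],[0,0,0]],[[0,0,0.8],[0,0,0]],[[0,0,0.87],[0,0,0]],[[0,0,0.87],[0,0,0]]]'
python3 -m inch '[[[0,0,0],[0,0,0]],[[0,0,0],[0,0,0]],[[0,0,0],[0,0,0]],[[0,0,0],[0,0,0]],[[0,0,0],[0,0,0]],[[0,0,0],[0,0,0]],[[0,0,0],[0,0,0]],[[0,0,0],[0,0,0]],[[0,0,0],[0,0,0]],[[0,0,0],[0,0,0]]]' 0 25
python3 -m inch '[[[0,0,-0.1],[0,0,0]],[[0,0,-0.2],[0,0,0]],[[0,0,-0.3],[0,0,0]],[[0,0,-0.4],[0,0,0]],[[0,0,-0.5],[0,0,0]],[[0,0,-0.6],[0,0,0]],[[0,0,-0.7],[0,0,0]],[[0,0,-0.8],[0,0,0]],[[0,0,-0.9],[0,0,0]],[[0,0,-1],[0,0,0]]]'

```

```text
clock: 47.6
position: [0.4827, 0.2882, 0.008]
ee_rot: [0.707, 0.707, -0.001, -0.0]
ft_force: [-1.0, -0.8, 0.9]
grip_width: 0.999
grasp_force: 0.0
clock: 48.6
position: [0.4836, 0.2887, 0.0097]
ee_rot: [0.707, 0.707, 0.0, 0.0]
ft_force: [-1.2, -0.9, 5.6]
grip_width: 0.645
grasp_force: 25.5
clock: 49.6
position: [0.4831, 0.2885, 0.0896]
ee_rot: [0.707, 0.707, -0.0, 0.0]
ft_force: [-0.2, 0.1, -0.1]
grip_width: 0.647
grasp_force: 26.5
```

```bash

python3 -m inch '[[[-0.1,-0.02,0],[0,0,0]],[[-0.2,-0.04,0],[0,0,0]],[[-0.3,-0.06,0],[0,0,0]],[[-0.4,-0.08,0],[0,0,0]],[[-0.5,-0.1,0],[0,0,0]],[[-0.6,-0.12,0],[0,0,0]],[[-0.7,-0.14,0],[0,0,0]],[[-0.8,-0.16,0],[0,0,0]],[[-0.9,-0.17,0],[0,0,0]],[[-1,-0.18,0],[0,0,0]]]' > /dev/null
python3 -m inch '[[[-0.1,-0.02,0],[0,0,0]],[[-0.2,-0.04,0],[0,0,0]],[[-0.3,-0.06,0],[0,0,0]],[[-0.4,-0.08,0],[0,0,0]],[[-0.5,-0.1,0],[0,0,0]],[[-0.6,-0.12,0],[0,0,0]],[[-0.7,-0.14,0],[0,0,0]],[[-0.8,-0.16,0],[0,0,0]],[[-0.9,-0.17,0.1],[0,0,0]],[[-0.92,-0.18,0.2],[0,0,0]]]'
python3 -m inch '[[[0,0,0.05],[0,0,0]],[[0,0,0.1],[0,0,0]],[[0,0,0.15],[0,0,0]],[[0,0,0.2],[0,0,0]],[[0,0,0.23],[0,0,0]],[[0,0,0.26],[0,0,0]],[[0,0,0.29],[0,0,0]],[[0,0,0.31],[0,0,0]],[[0,0,0.33],[0,0,0]],[[0,0,0.33],[0,0,0]]]'

```

```text
clock: 51.6
position: [0.4545, 0.1335, 0.0722]
ee_rot: [0.708, 0.707, -0.0, 0.0]
ft_force: [-0.4, 0.2, 0.3]
grip_width: 0.648
grasp_force: 26.5
clock: 52.6
position: [0.4544, 0.1348, 0.0463]
ee_rot: [0.707, 0.707, -0.0, 0.0]
ft_force: [0.5, 0.1, -0.2]
grip_width: 0.65
grasp_force: 26.6
```

```bash

python3 -m inch '[[[0,0,0],[0,0,0]],[[0,0,0],[0,0,0]],[[0,0,0],[0,0,0]],[[0,0,0],[0,0,0]],[[0,0,0],[0,0,0]],[[0,0,0],[0,0,0]],[[0,0,0],[0,0,0]],[[0,0,0],[0,0,0]],[[0,0,0],[0,0,0]],[[0,0,0],[0,0,0]]]' 1
python3 -m inch '[[[0,0,-0.1],[0,0,0]],[[0,0,-0.2],[0,0,0]],[[0,0,-0.3],[0,0,0]],[[0,0,-0.4],[0,0,0]],[[0,0,-0.5],[0,0,0]],[[0,0,-0.6],[0,0,0]],[[0,0,-0.7],[0,0,0]],[[0,0,-0.8],[0,0,0]],[[0,0,-0.9],[0,0,0]],[[0,0,-1],[0,0,0]]]' > /dev/null
python3 -m inch '[[[0.1,-0.06,0],[0,0,0]],[[0.2,-0.12,0],[0,0,0]],[[0.3,-0.18,0],[0,0,0]],[[0.4,-0.25,0],[0,0,0]],[[0.5,-0.32,0],[0,0,0]],[[0.6,-0.39,0],[0,0,0]],[[0.7,-0.46,0],[0,0,0]],[[0.8,-0.53,0],[0,0,0]],[[0.9,-0.59,0],[0,0,0]],[[1,-0.65,0],[0,0,0]]]' > /dev/null
python3 -m inch '[[[0.1,-0.06,0.06],[0,0,0]],[[0.2,-0.12,0.12],[0,0,0]],[[0.3,-0.18,0.18],[0,0,0]],[[0.4,-0.25,0.24],[0,0,0]],[[0.5,-0.32,0.3],[0,0,0]],[[0.6,-0.39,0.36],[0,0,0]],[[0.7,-0.46,0.42],[0,0,0]],[[0.8,-0.53,0.48],[0,0,0]],[[0.9,-0.59,0.54],[0,0,0]],[[0.97,-0.62,0.6],[0,0,0]]]'
python3 - <<'E'
from b import *
show('side'); show('top'); print(delta([.353,.292,.008],0))
E
```

```text
clock: 53.6
position: [0.4544, 0.1349, 0.0465]
ee_rot: [0.707, 0.707, -0.0, 0.0]
ft_force: [-0.3, 0.2, -0.1]
grip_width: 1.001
grasp_force: 0.0
clock: 56.6
position: [0.352, 0.2931, 0.0779]
ee_rot: [0.707, 0.707, -0.0, -0.0]
ft_force: [0.0, 0.6, 0.4]
grip_width: 1.003
grasp_force: 0.0
side blob [0, 0, 15, 19, 232] [5.8 9. ] [10.598  1.91 ]
side blob [533, 96, 12, 30, 190] [538.2 110.9] [ 1.117 -1.476]
side blob [148, 165, 23, 15, 238] [158.8 172.6] [1.066 0.382]
side blob [267, 210, 21, 20, 291] [276.8 220.4] [0.521 0.112]
top blob [101, 38, 17, 18, 169] [109.4  46.6] [0.825 0.95 ]
top blob [37, 88, 16, 14, 166] [44.  94.3] [0.545 1.049]
top blob [33, 136, 18, 17, 231] [ 41.3 143.8] [0.371 0.936]
top blob [466, 160, 25, 22, 397] [477.6 171. ] [ 0.891 -0.491]
top blob [247, 199, 18, 17, 216] [256.  206.7] [0.464 0.145]
top blob [362, 245, 19, 18, 245] [370.6 253.2] [ 0.469 -0.264]
top blob [577, 259, 12, 15, 121] [582.5 265.5] [ 0.706 -0.896]
(array([-0.013,  0.016,  0.871]), [array([-0.002,  0.   ,  0.002]), array([-0.000e+00, -3.000e-03, -3.998e+00])])
```

```bash

python3 -m inch '[[[0,0.01,0.1],[0,0,0]],[[0,0.01,0.2],[0,0,0]],[[0,0.01,0.3],[0,0,0]],[[0,0.01,0.4],[0,0,0]],[[0,0.01,0.5],[0,0,0]],[[0,0.01,0.6],[0,0,0]],[[0,0.01,0.7],[0,0,0]],[[0,0.01,0.8],[0,0,0]],[[0,0.01,0.87],[0,0,0]],[[0,0.01,0.87],[0,0,0]]]'
python3 -m inch '[[[0,0,0],[0,0,0]],[[0,0,0],[0,0,0]],[[0,0,0],[0,0,0]],[[0,0,0],[0,0,0]],[[0,0,0],[0,0,0]],[[0,0,0],[0,0,0]],[[0,0,0],[0,0,0]],[[0,0,0],[0,0,0]],[[0,0,0],[0,0,0]],[[0,0,0],[0,0,0]]]' 0 25
python3 -m inch '[[[0,0,-0.1],[0,0,0]],[[0,0,-0.2],[0,0,0]],[[0,0,-0.3],[0,0,0]],[[0,0,-0.4],[0,0,0]],[[0,0,-0.5],[0,0,0]],[[0,0,-0.6],[0,0,0]],[[0,0,-0.7],[0,0,0]],[[0,0,-0.8],[0,0,0]],[[0,0,-0.9],[0,0,0]],[[0,0,-1],[0,0,0]]]'

```

```text
clock: 57.7
position: [0.3531, 0.2922, 0.0081]
ee_rot: [0.707, 0.707, -0.001, -0.0]
ft_force: [-0.6, 0.4, -0.0]
grip_width: 1.001
grasp_force: 0.0
clock: 58.7
position: [0.3539, 0.2926, 0.0096]
ee_rot: [0.707, 0.707, 0.0, 0.0]
ft_force: [-1.3, -1.4, 6.5]
grip_width: 0.667
grasp_force: 25.2
clock: 59.7
position: [0.3535, 0.2924, 0.0895]
ee_rot: [0.707, 0.707, -0.0, 0.0]
ft_force: [0.5, -0.5, -1.0]
grip_width: 0.663
grasp_force: 26.9
```

```bash

python3 -m inch '[[[-0.05,0.04,-0.1],[0,0,0]],[[-0.1,0.09,-0.2],[0,0,0]],[[-0.2,0.13,-0.3],[0,0,0]],[[-0.35,0.18,-0.4],[0,0,0]],[[-0.5,0.22,-0.5],[0,0,0]],[[-0.6,0.27,-0.5],[0,0,0]],[[-0.7,0.31,-0.5],[0,0,0]],[[-0.8,0.36,-0.5],[0,0,0]],[[-0.9,0.4,-0.5],[0,0,0]],[[-1,0.45,-0.5],[0,0,0]]]' > /dev/null
python3 -m inch '[[[-0.1,0.04,0],[0,0,0]],[[-0.2,0.09,0],[0,0,0]],[[-0.3,0.13,0],[0,0,0]],[[-0.4,0.18,0],[0,0,0]],[[-0.5,0.22,0],[0,0,0]],[[-0.6,0.27,0],[0,0,0]],[[-0.7,0.31,0],[0,0,0]],[[-0.8,0.36,0],[0,0,0]],[[-0.9,0.4,0],[0,0,0]],[[-1,0.45,0],[0,0,0]]]' > /dev/null
python3 -m inch '[[[-0.1,0.04,0],[0,0,0]],[[-0.2,0.09,0],[0,0,0]],[[-0.3,0.13,0],[0,0,0]],[[-0.4,0.18,0],[0,0,0]],[[-0.5,0.22,0],[0,0,0]],[[-0.6,0.27,0],[0,0,0]],[[-0.7,0.31,0],[0,0,0]],[[-0.8,0.36,0],[0,0,0]],[[-0.82,0.4,0],[0,0,0]],[[-0.82,0.44,0],[0,0,0]]]'
python3 -m inch '[[[0,0,0.1],[0,0,0]],[[0,0,0.2],[0,0,0]],[[0,0,0.3],[0,0,0]],[[0,0,0.4],[0,0,0]],[[0,0,0.5],[0,0,0]],[[0,0,0.6],[0,0,0]],[[0,0,0.7],[0,0,0]],[[0,0,0.8],[0,0,0]],[[0,0,0.9],[0,0,0]],[[0,0,0.98],[0,0,0]]]'
python3 -m inch '[[[0,0,0.03],[0,0,0]],[[0,0,0.05],[0,0,0]],[[0,0,0.05],[0,0,0]],[[0,0,0.05],[0,0,0]],[[0,0,0.05],[0,0,0]],[[0,0,0.05],[0,0,0]],[[0,0,0.05],[0,0,0]],[[0,0,0.05],[0,0,0]],[[0,0,0.05],[0,0,0]],[[0,0,0.05],[0,0,0]]]'

```

```text
clock: 62.7
position: [0.4611, 0.0666, 0.1289]
ee_rot: [0.707, 0.707, -0.0, 0.0]
ft_force: [-0.5, 0.8, -0.4]
grip_width: 0.664
grasp_force: 26.9
clock: 63.7
position: [0.4607, 0.0668, 0.0497]
ee_rot: [0.707, 0.707, -0.0, -0.0]
ft_force: [0.0, -0.7, -0.5]
grip_width: 0.664
grasp_force: 26.9
clock: 64.7
position: [0.4608, 0.0668, 0.0465]
ee_rot: [0.707, 0.707, -0.0, 0.0]
ft_force: [-1.0, -0.3, -0.8]
grip_width: 0.663
grasp_force: 26.9
```

```bash

python3 -m inch '[[[0,0,0],[0,0,0]],[[0,0,0],[0,0,0]],[[0,0,0],[0,0,0]],[[0,0,0],[0,0,0]],[[0,0,0],[0,0,0]],[[0,0,0],[0,0,0]],[[0,0,0],[0,0,0]],[[0,0,0],[0,0,0]],[[0,0,0],[0,0,0]],[[0,0,0],[0,0,0]]]' 1 > /dev/null
python3 -m inch '[[[0,0,-0.1],[0,0,0]],[[0,0,-0.2],[0,0,0]],[[0,0,-0.3],[0,0,0]],[[0,0,-0.4],[0,0,0]],[[0,0,-0.5],[0,0,0]],[[0,0,-0.6],[0,0,0]],[[0,0,-0.7],[0,0,0]],[[0,0,-0.8],[0,0,0]],[[0,0,-0.9],[0,0,0]],[[0,0,-1],[0,0,0]]]'
python3 -m inch '[[[-0.1,0,-0.05],[0,0,0]],[[-0.2,0,-0.1],[0,0,0]],[[-0.3,0,-0.15],[0,0,0]],[[-0.4,0,-0.2],[0,0,0]],[[-0.5,0,-0.2],[0,0,0]],[[-0.6,0,-0.2],[0,0,0]],[[-0.7,0,-0.2],[0,0,0]],[[-0.8,0,-0.2],[0,0,0]],[[-0.9,0,-0.2],[0,0,0]],[[-1,0,-0.2],[0,0,0]]]' > /dev/null
python3 -m inch '[[[-0.1,0,0],[0,0,0]],[[-0.2,0,0],[0,0,0]],[[-0.3,0,0],[0,0,0]],[[-0.4,0,0],[0,0,0]],[[-0.5,0,0],[0,0,0]],[[-0.6,0,0],[0,0,0]],[[-0.7,0,0],[0,0,0]],[[-0.8,0,0],[0,0,0]],[[-0.9,0,0],[0,0,0]],[[-1,0,0],[0,0,0]]]' > /dev/null
python3 -m inch '[[[-0.1,0,0],[0,0,0]],[[-0.2,0,0],[0,0,0]],[[-0.3,0,0],[0,0,0]],[[-0.4,0,0],[0,0,0]],[[-0.5,0,0],[0,0,0]],[[-0.6,0,0],[0,0,0]],[[-0.7,0,0],[0,0,0]],[[-0.8,0,0],[0,0,0]],[[-0.9,0,0],[0,0,0]],[[-1,0,0],[0,0,0]]]'
python3 - <<'E'
from b import *
s=show('side'); t=show('top'); print(delta([.469,-.266,.008],0))
cv2.imwrite("pics/m3.png",np.hstack([cv2.resize(s[150:300,150:350],None,fx=2,fy=2),cv2.resize(t[150:300,200:400],None,fx=2,fy=2)]))
E
```

```text
clock: 66.7
position: [0.4608, 0.0669, 0.1272]
ee_rot: [0.707, 0.707, -0.0, 0.0]
ft_force: [0.3, 0.9, -0.2]
grip_width: 1.001
grasp_force: 0.0
clock: 69.7
position: [0.4609, -0.1738, 0.1425]
ee_rot: [0.707, 0.707, -0.0, 0.0]
ft_force: [-0.0, 1.3, -0.2]
grip_width: 1.003
grasp_force: 0.0
side blob [0, 0, 15, 19, 244] [6.  9.3] [10.526  1.898]
side blob [533, 96, 12, 30, 193] [538.3 110.7] [ 1.12  -1.478]
side blob [146, 165, 28, 16, 286] [159.2 172.8] [1.064 0.381]
side blob [289, 205, 20, 20, 276] [298.7 215. ] [0.527 0.04 ]
side blob [267, 210, 21, 20, 298] [276.9 220.3] [0.521 0.111]
side blob [196, 386, 16, 14, 148] [204.2 393. ] [-0.061  0.442]
side blob [212, 386, 18, 14, 140] [221.5 394.1] [-0.077  0.415]
top blob [101, 39, 18, 17, 169] [109.5  46.7] [0.825 0.949]
top blob [37, 88, 16, 14, 167] [44.  94.3] [0.545 1.049]
top blob [33, 136, 18, 16, 226] [ 41.2 143.7] [0.371 0.937]
top blob [466, 160, 25, 22, 396] [477.6 170.9] [ 0.891 -0.49 ]
top blob [171, 179, 28, 25, 449] [185. 192.] [0.415 0.387]
top blob [247, 199, 18, 17, 217] [255.9 206.7] [0.464 0.145]
top blob [267, 205, 18, 17, 226] [275.5 213.1] [0.47  0.075]
top blob [362, 245, 19, 18, 244] [370.6 253.1] [ 0.469 -0.264]
top blob [577, 259, 12, 15, 121] [582.5 265.5] [ 0.706 -0.896]
(array([-1.144,  0.104,  1.681]), [array([-0.   ,  0.   , -0.002]), array([0.   , 0.   , 3.998])])
```

View pics/m3.png

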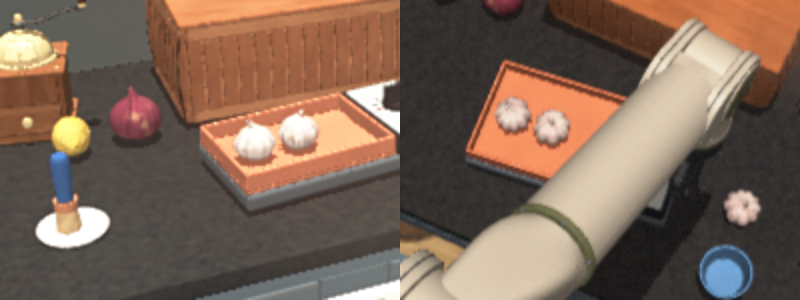

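Both bulbs sit in the dish (side crop (254,142), (298,130)), the brush stands, and C is at top crop (741,207), clear of the cup. Fetching C.

```bash

python3 -m inch '[[[-0.1,0.01,0.03],[0,0,0]],[[-0.2,0.02,0.06],[0,0,0]],[[-0.3,0.03,0.1],[0,0,0]],[[-0.4,0.04,0.14],[0,0,0]],[[-0.5,0.05,0.18],[0,0,0]],[[-0.6,0.06,0.22],[0,0,0]],[[-0.7,0.07,0.26],[0,0,0]],[[-0.8,0.08,0.3],[0,0,0]],[[-0.9,0.09,0.35],[0,0,0]],[[-1,0.1,0.4],[0,0,0]]]' > /dev/null
python3 -m inch '[[[-0.07,0,0],[0,0,0]],[[-0.14,0,0.1],[0,0,0]],[[-0.14,0,0.2],[0,0,0]],[[-0.14,0,0.3],[0,0,0]],[[-0.14,0,0.4],[0,0,0]],[[-0.14,0,0.4],[0,0,0]],[[-0.14,0,0.4],[0,0,0]],[[-0.14,0,0.4],[0,0,0]],[[-0.14,0,0.4],[0,0,0]],[[-0.14,0,0.4],[0,0,0]]]'
python3 -m inch '[[[0,0,0.1],[0,0,0]],[[0,0,0.2],[0,0,0]],[[0,0,0.3],[0,0,0]],[[0,0,0.4],[0,0,0]],[[0,0,0.5],[0,0,0]],[[0,0,0.6],[0,0,0]],[[0,0,0.7],[0,0,0]],[[0,0,0.8],[0,0,0]],[[0,0,0.87],[0,0,0]],[[0,0,0.88],[0,0,0]]]'
python3 -m inch '[[[0,0,0],[0,0,0]],[[0,0,0],[0,0,0]],[[0,0,0],[0,0,0]],[[0,0,0],[0,0,0]],[[0,0,0],[0,0,0]],[[0,0,0],[0,0,0]],[[0,0,0],[0,0,0]],[[0,0,0],[0,0,0]],[[0,0,0],[0,0,0]],[[0,0,0],[0,0,0]]]' 0 25
python3 -m inch '[[[0,0,-0.1],[0,0,0]],[[0,0,-0.2],[0,0,0]],[[0,0,-0.3],[0,0,0]],[[0,0,-0.4],[0,0,0]],[[0,0,-0.5],[0,0,0]],[[0,0,-0.6],[0,0,0]],[[0,0,-0.7],[0,0,0]],[[0,0,-0.8],[0,0,0]],[[0,0,-0.9],[0,0,0]],[[0,0,-1],[0,0,0]]]'
python3 -c "
from h import *
print(delta([.4675,-.001,.046],0))"
```

```text
clock: 71.8
position: [0.4691, -0.2644, 0.0788]
ee_rot: [0.707, 0.707, 0.0, 0.0]
ft_force: [0.0, 0.1, -0.7]
grip_width: 1.003
grasp_force: 0.0
clock: 72.8
position: [0.4685, -0.2641, 0.0073]
ee_rot: [0.707, 0.707, -0.0, -0.001]
ft_force: [-0.8, 0.2, -0.3]
grip_width: 0.999
grasp_force: 0.0
clock: 73.8
position: [0.469, -0.2645, 0.0088]
ee_rot: [0.707, 0.707, -0.0, 0.0]
ft_force: [-2.4, 1.4, 6.0]
grip_width: 0.642
grasp_force: 25.5
clock: 74.8
position: [0.4689, -0.2643, 0.0888]
ee_rot: [0.707, 0.707, -0.0, 0.0]
ft_force: [-0.5, -0.6, -0.9]
grip_width: 0.643
grasp_force: 26.5
(array([ 3.292, -0.017,  0.535]), [array([0., 0., 0.]), array([-0.,  0., -4.])])
```

```bash

python3 -m inch '[[[0.1,0,-0.1],[0,0,0]],[[0.2,0,-0.2],[0,0,0]],[[0.3,0,-0.3],[0,0,0]],[[0.4,0,-0.4],[0,0,0]],[[0.5,0,-0.5],[0,0,0]],[[0.6,0,-0.55],[0,0,0]],[[0.7,0,-0.55],[0,0,0]],[[0.8,0,-0.55],[0,0,0]],[[0.9,0,-0.55],[0,0,0]],[[1,0,-0.55],[0,0,0]]]' > /dev/null
python3 -m inch '[[[0.1,0,0],[0,0,0]],[[0.2,0,0],[0,0,0]],[[0.3,0,0],[0,0,0]],[[0.4,0,0],[0,0,0]],[[0.5,0,0],[0,0,0]],[[0.6,0,0],[0,0,0]],[[0.7,0,0],[0,0,0]],[[0.8,0,0],[0,0,0]],[[0.9,0,0],[0,0,0]],[[1,0,0],[0,0,0]]]' > /dev/null
python3 -m inch '[[[0.1,0,0],[0,0,0]],[[0.2,0,0],[0,0,0]],[[0.3,0,0],[0,0,0]],[[0.4,0,0],[0,0,0]],[[0.5,0,0],[0,0,0]],[[0.6,0,0],[0,0,0]],[[0.7,0,0],[0,0,0]],[[0.8,0,0],[0,0,0]],[[0.9,0,0],[0,0,0]],[[1,0,0],[0,0,0]]]' > /dev/null
python3 -m inch '[[[0.1,0,0],[0,0,0]],[[0.2,0,0],[0,0,0]],[[0.29,-0.01,0],[0,0,0]],[[0.29,-0.01,0.1],[0,0,0]],[[0.29,-0.01,0.2],[0,0,0]],[[0.29,-0.01,0.3],[0,0,0]],[[0.29,-0.01,0.4],[0,0,0]],[[0.29,-0.01,0.5],[0,0,0]],[[0.29,-0.01,0.6],[0,0,0]],[[0.29,-0.01,0.65],[0,0,0]]]'
python3 -m inch '[[[0,0,0.1],[0,0,0]],[[0,0,0.2],[0,0,0]],[[0,0,0.3],[0,0,0]],[[0,0,0.36],[0,0,0]],[[0,0,0.4],[0,0,0]],[[0,0,0.44],[0,0,0]],[[0,0,0.44],[0,0,0]],[[0,0,0.44],[0,0,0]],[[0,0,0.44],[0,0,0]],[[0,0,0.44],[0,0,0]]]'
python3 -m inch '[[[0,0,0],[0,0,0]],[[0,0,0],[0,0,0]],[[0,0,0],[0,0,0]],[[0,0,0],[0,0,0]],[[0,0,0],[0,0,0]],[[0,0,0],[0,0,0]],[[0,0,0],[0,0,0]],[[0,0,0],[0,0,0]],[[0,0,0],[0,0,0]],[[0,0,0],[0,0,0]]]' 1
python3 -m inch '[[[0,0,-0.1],[0,0,0]],[[0,0,-0.2],[0,0,0]],[[0,0,-0.3],[0,0,0]],[[0,0,-0.4],[0,0,0]],[[0,0,-0.5],[0,0,0]],[[0,0,-0.6],[0,0,0]],[[0,0,-0.7],[0,0,0]],[[0,0,-0.8],[0,0,0]],[[0,0,-0.9],[0,0,0]],[[0,0,-1],[0,0,0]]]'

```

```text
clock: 78.8
position: [0.4677, -0.0012, 0.0791]
ee_rot: [0.707, 0.707, -0.0, -0.0]
ft_force: [-0.1, 0.2, -0.1]
grip_width: 0.646
grasp_force: 26.5
clock: 79.8
position: [0.4682, -0.0012, 0.0451]
ee_rot: [0.707, 0.707, 0.0, 0.0]
ft_force: [-0.7, 0.5, -1.3]
grip_width: 0.642
grasp_force: 26.5
clock: 80.8
position: [0.4681, -0.0011, 0.0449]
ee_rot: [0.707, 0.707, 0.0, 0.0]
ft_force: [-0.2, -0.1, -0.9]
grip_width: 1.001
grasp_force: 0.0
clock: 81.8
position: [0.4681, -0.0012, 0.1256]
ee_rot: [0.707, 0.707, 0.0, 0.0]
ft_force: [-0.2, 0.2, -0.5]
grip_width: 1.001
grasp_force: 0.0
```

```bash
python3 - <<'E'
from b import *
t=cv2.imread('pics/top2.png'); s=cv2.imread('pics/side2.png')
a=cv2.resize(t[195:265,295:355],None,fx=6.5,fy=6.5,interpolation=cv2.INTER_CUBIC); b=cv2.resize(s[175:245,315:375],None,fx=6.5,fy=6.5,interpolation=cv2.INTER_CUBIC)
for im,n,(x0,y0),P in((a,'top',(295,195),0),(b,'side',(315,175),0)):
    for p,c in(((.476,-.097,.069),(0,255,0)),((.476,-.097,.098),(0,0,255))):
        u,v=proj(n,p); cv2.circle(im,(int((u-x0+.5)*6.5),int((v-y0+.5)*6.5)),3,c,-1)
    # skirt circle
    for k in range(36):
        u,v=proj(n,(.476+.024*np.cos(k/5.73),-.097+.024*np.sin(k/5.73),.069)); cv2.circle(im,(int((u-x0+.5)*6.5),int((v-y0+.5)*6.5)),1,(255,0,255),-1)
cv2.imwrite('pics/dial.png',np.hstack([a,b]))
im=show('side'); show('top')
E
```

```text
side blob [0, 0, 15, 19, 239] [5.9 9.2] [10.542  1.902]
side blob [533, 96, 12, 30, 190] [538.2 110.9] [ 1.117 -1.476]
side blob [148, 165, 24, 16, 257] [158.9 172.6] [1.066 0.382]
side blob [310, 199, 20, 20, 267] [319.6 209.9] [ 0.532 -0.031]
side blob [289, 205, 20, 20, 268] [298.7 215.4] [0.525 0.041]
side blob [267, 210, 21, 20, 294] [276.8 220.4] [0.521 0.111]
top blob [101, 39, 17, 17, 167] [109.5  46.7] [0.825 0.949]
top blob [37, 88, 16, 14, 166] [44.  94.3] [0.545 1.049]
top blob [33, 136, 18, 17, 229] [ 41.2 143.8] [0.371 0.936]
top blob [466, 160, 25, 22, 399] [477.6 170.9] [ 0.891 -0.49 ]
top blob [171, 179, 28, 25, 450] [184.9 192. ] [0.415 0.387]
top blob [290, 211, 15, 17, 170] [297.3 219.6] [ 0.478 -0.   ]
top blob [577, 259, 12, 15, 121] [582.5 265.5] [ 0.706 -0.896]
```

View pics/dial.png

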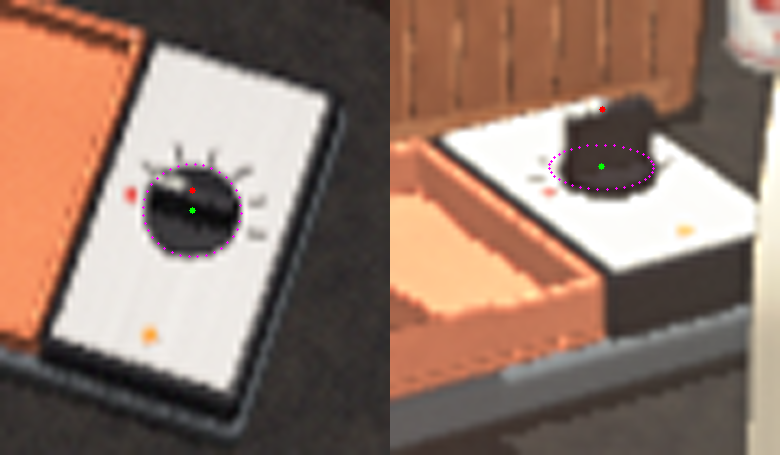

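Top crop: skirt centre at about (193,213), pointer at the red dot. Side crop: dial about 1 px right of my prediction, so the dial is at about (0.4755,-0.0985). All three bulbs show in the dish. Approaching the dial.

```bash

python3 -m inch '[[[-0.1,0.01,0],[0,0,-0.02]],[[-0.2,0.02,0],[0,0,-0.04]],[[-0.3,0.03,0],[0,0,-0.06]],[[-0.4,0.04,0],[0,0,-0.08]],[[-0.5,0.05,0],[0,0,-0.1]],[[-0.6,0.06,0],[0,0,-0.12]],[[-0.7,0.07,0],[0,0,-0.12]],[[-0.8,0.08,0],[0,0,-0.12]],[[-0.9,0.09,0],[0,0,-0.12]],[[-1,0.09,0],[0,0,-0.12]]]' 0.5
python3 -c "
from h import *
print(delta([.4755,-.0985,.075],.096))"
```

```text
clock: 82.9
position: [0.4753, -0.0817, 0.1249]
ee_rot: [0.673, 0.74, -0.0, 0.0]
ft_force: [0.9, 0.7, -0.6]
grip_width: 0.505
grasp_force: 0.0
(array([-0.209, -0.018,  0.623]), [array([ 0.   ,  0.   , -0.002]), array([ 0.   , -0.   ,  3.998])])
```

```bash

python3 -m inch '[[[-0.1,-0.01,0],[0,0,0]],[[-0.21,-0.02,0],[0,0,0]],[[-0.21,-0.02,0.1],[0,0,0]],[[-0.21,-0.02,0.2],[0,0,0]],[[-0.21,-0.02,0.3],[0,0,0]],[[-0.21,-0.02,0.4],[0,0,0]],[[-0.21,-0.02,0.5],[0,0,0]],[[-0.21,-0.02,0.57],[0,0,0]],[[-0.21,-0.02,0.62],[0,0,0]],[[-0.21,-0.02,0.62],[0,0,0]]]'
python3 -m inch '[[[0,0,0],[0,0,0]],[[0,0,0],[0,0,0]],[[0,0,0],[0,0,0]],[[0,0,0],[0,0,0]],[[0,0,0],[0,0,0]],[[0,0,0],[0,0,0]],[[0,0,0],[0,0,0]],[[0,0,0],[0,0,0]],[[0,0,0],[0,0,0]],[[0,0,0],[0,0,0]]]' 0 30

```

```text
clock: 83.9
position: [0.475, -0.0979, 0.0748]
ee_rot: [0.673, 0.74, -0.0, -0.0]
ft_force: [0.2, -0.4, -0.6]
grip_width: 0.5
grasp_force: 0.0
clock: 84.9
position: [0.4768, -0.0979, 0.076]
ee_rot: [0.673, 0.74, 0.001, 0.001]
ft_force: [5.3, 1.2, -3.9]
grip_width: 0.145
grasp_force: 34.9
```

```bash

python3 -m inch '[[[0,0.03,0],[0,0,0.1]],[[0,0.03,0],[0,0,0.2]],[[0,0.03,0],[0,0,0.3]],[[0,0.03,0],[0,0,0.4]],[[0,0.03,0],[0,0,0.5]],[[0,0.03,0],[0,0,0.6]],[[0,0.03,0],[0,0,0.7]],[[0,0.03,0],[0,0,0.8]],[[0,0.03,0],[0,0,0.9]],[[0,0.03,0],[0,0,1]]]'
python3 -m inch '[[[0,0,0],[0,0,0.1]],[[0,0,0],[0,0,0.2]],[[0,0,0],[0,0,0.3]],[[0,0,0],[0,0,0.4]],[[0,0,0],[0,0,0.5]],[[0,0,0],[0,0,0.6]],[[0,0,0],[0,0,0.7]],[[0,0,0],[0,0,0.8]],[[0,0,0],[0,0,0.9]],[[0,0,0],[0,0,1]]]'
python3 -m inch '[[[0,0,0],[0,0,0]],[[0,0,0],[0,0,0]],[[0,0,0],[0,0,0]],[[0,0,0],[0,0,0]],[[0,0,0],[0,0,0]],[[0,0,0],[0,0,0]],[[0,0,0],[0,0,0]],[[0,0,0],[0,0,0]],[[0,0,0],[0,0,0]],[[0,0,0],[0,0,0]]]'
python3 -c "
from h import *
o=manip.get_obs();y=R.from_quat(o['ee_rot']).as_matrix()[:,1];print(np.arctan2(y[1],y[0])-.096,o['torque'],o['joint_pos'][-1])"
```

```text
clock: 85.9
position: [0.4771, -0.0979, 0.0759]
ee_rot: [0.905, 0.424, -0.001, 0.0]
ft_force: [-6.2, 0.6, 7.3]
grip_width: 0.145
grasp_force: 36.5
clock: 86.9
position: [0.4773, -0.098, 0.0759]
ee_rot: [0.999, 0.045, -0.0, 0.0]
ft_force: [-4.9, -0.3, 7.5]
grip_width: 0.146
grasp_force: 36.3
clock: 87.9
position: [0.4773, -0.098, 0.0759]
ee_rot: [0.999, 0.047, -0.0, 0.0]
ft_force: [-5.1, -0.2, 7.5]
grip_width: 0.144
grasp_force: 36.2
-1.5725782046621626 [ 0.07331283  1.02275036 -0.03655253] -1.482511320954157
```

```bash

python3 -m inch '[[[0,0,0],[0,0,0]],[[0,0,0],[0,0,0]],[[0,0,0],[0,0,0]],[[0,0,0],[0,0,0]],[[0,0,0],[0,0,0]],[[0,0,0],[0,0,0]],[[0,0,0],[0,0,0]],[[0,0,0],[0,0,0]],[[0,0,0],[0,0,0]],[[0,0,0],[0,0,0]]]' 0.5
python3 -m inch '[[[0,0,-0.1],[0,0,0]],[[0,0,-0.2],[0,0,0]],[[0,0,-0.3],[0,0,0]],[[0,0,-0.4],[0,0,0]],[[0,0,-0.5],[0,0,0]],[[0,0,-0.6],[0,0,0]],[[0,0,-0.7],[0,0,0]],[[0,0,-0.8],[0,0,0]],[[0,0,-0.9],[0,0,0]],[[0,0,-1],[0,0,0]]]'
python3 -m inch '[[[0,0.1,-0.05],[0,0,0]],[[0,0.2,-0.1],[0,0,0]],[[0,0.3,-0.15],[0,0,0]],[[0,0.4,-0.2],[0,0,0]],[[0,0.5,-0.25],[0,0,0]],[[0,0.6,-0.3],[0,0,0]],[[0,0.7,-0.35],[0,0,0]],[[0,0.8,-0.4],[0,0,0]],[[0,0.9,-0.45],[0,0,0]],[[0,1,-0.5],[0,0,0]]]' > /dev/null
python3 -m inch '[[[0,0.1,0],[0,0,0]],[[0,0.2,0],[0,0,0]],[[0,0.3,0],[0,0,0]],[[0,0.4,0],[0,0,0]],[[0,0.5,0],[0,0,0]],[[0,0.6,0],[0,0,0]],[[0,0.7,0],[0,0,0]],[[0,0.8,0],[0,0,0]],[[0,0.9,0],[0,0,0]],[[0,1,0],[0,0,0]]]' > /dev/null
python3 -m inch '[[[0,0.1,0],[0,0,0]],[[0,0.2,0],[0,0,0]],[[0,0.3,0],[0,0,0]],[[0,0.4,0],[0,0,0]],[[0,0.5,0],[0,0,0]],[[0,0.6,0],[0,0,0]],[[0,0.7,0],[0,0,0]],[[0,0.8,0],[0,0,0]],[[0,0.9,0],[0,0,0]],[[0,1,0],[0,0,0]]]'
python3 - <<'E'
from h import *
s=manip.camera('side')[:,:,::-1]; t=manip.camera('top')[:,:,::-1]
cv2.imwrite("pics/end.png",np.hstack([cv2.resize(s[160:290,160:360],None,fx=2,fy=3),cv2.resize(t[160:290,230:360],None,fx=3,fy=3)]))
E
```

```text
clock: 88.9
position: [0.4777, -0.0978, 0.0753]
ee_rot: [0.999, 0.047, 0.0, 0.0]
ft_force: [1.1, 0.4, -0.0]
grip_width: 0.501
grasp_force: 0.0
clock: 89.9
position: [0.4777, -0.0978, 0.156]
ee_rot: [0.999, 0.047, 0.0, 0.0]
ft_force: [-0.5, 0.1, 0.3]
grip_width: 0.499
grasp_force: 0.0
clock: 92.9
position: [0.5004, -0.3374, 0.1953]
ee_rot: [0.999, 0.047, 0.0, 0.0]
ft_force: [-0.3, -0.5, -0.3]
grip_width: 0.501
grasp_force: 0.0
```

View pics/end.png

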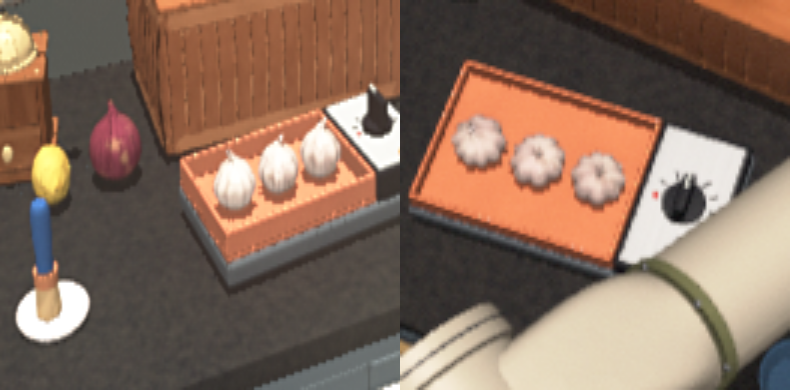

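Three bulbs rest side by side in the dish (top crop (480,141), (538,161), (598,179)), and the dial pointer points away from the robot at click 3 (685,195). The brush is upright on its saucer (side crop (45,260)).

```bash
python3 -c "
from workcell import manip
print(manip.hand_in())"
```

```text
the job is handed in; nothing more can be done
None
```

I handed the job in at about 93 s. The brush was dipped, pressed in the dish and stood back on its saucer, all three garlic bulbs are in the dish, and the dial is at click 3; the hand-in returned no verdict.

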